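# Snug up a specimen press by its star wheel

## Task

Take the screwdriver out of its stand and, through the slot in the top of the blue press housing, push the star wheel round tooth by tooth in the direction of the white arrow until the jaw holds the black specimen firmly against the spring backstop. Stop once the wheel has clearly stiffened (the specimen should be held with about 15 N; above 25 N it cracks), never pry harder than 25 N, touch the press with nothing but the screwdriver and the specimen not at all and the specimen not at all and the specimen not at all and the specimen not at all and the specimen not at all, and then put the screwdriver back upright in its stand. Leave the vial, the tin and the hex keys where they are.

Things in the scene. Friction and masses are not known exactly. Their poses are not given: they have to be found in the camera images.
- press: Fixed specimen press: dark base plate 100 (x) x 190 (y) mm, blue wheel housing 80 x 28 x 83 mm high around its y = +25, aluminium specimen channel (floor 37 mm up, along y) on the -y side. Origin under the housing side, on the worktop; z up. The jaw comes out of the housing toward -y. At the channel's -y end a sprung backstop block (place varies, not measured; 67 mm high) yields 5 N per mm.
- slot (a point): Point on the housing's top face (z = 83 mm) exactly above the star wheel's axle; axes as the press. The slot runs along x from -26 to +10 mm of this point and is 11 mm wide in y (+-5.5); top plate 5 mm thick. The white arrow beside it points to +x, the way to push. Axle lies 37 mm below this point, parallel to y. Teeth are rigid: lower the tip slowly.
- star_wheel (a joint): Star wheel's turn (rad), 0 to 0.6 at start; stays where left. 10 greased teeth (friction 0.15), round tips (radius 3.2 mm, centred 26 mm from the axle; tops 8 mm under the slot point), solid hub 13 mm. At 0 a tooth points straight up; grows as top teeth move to +x. One tooth (0.628) drives the jaw 4 mm. A push takes 5.5 to 7 N when free, and 1.2 to 1.5 N more per mm of jaw once clamping.
- jaw: Steel jaw 26 x 6 x 16 mm driven by the star wheel along the press's -y; origin at the centre of its front face, which looks to -y. The axle, spindle and jaw are 46 mm above the worktop.
- specimen: Loose black round specimen mount, 30 mm across, 18 mm high, in the press's channel between jaw and backstop; origin at the centre of its underside. The jaw pushes it along the channel until it meets the backstop (3 to 16 mm of jaw travel from the start, so 1.5 to 5 teeth in all), and only then does the force build up: 8 to 25 N is right, about 15 N best.
- stand: Fixed dark grey screwdriver stand, 44 x 44 mm block, 109 mm high, on a 70 mm foot plate; origin at its centre on the worktop, z up. In the middle of its top a square cup 21.5 mm wide and 12 mm deep (floor 97 mm up) seats the handle's lower end; a vertical square hole 10 mm wide goes on down from the cup's floor for the shaft.
- screwdriver: Loose screwdriver, 186 mm long, 0.07 kg, in the stand, tip down (may lean 0.05 rad), tip about 7 mm above the worktop. Its y axis runs from the tip to the handle's end (up). Black round handle (teal end cap) 26 mm thick and 95 mm long, tapering at its lower end; round steel shaft 5 mm thick and 90 mm long. Origin 13 mm beside the shaft's axis, 93 mm from the tip.
- driver_tip (a point): The end of the screwdriver's shaft, on its axis.
- driver_handle (a point): Point on the screwdriver's axis inside the handle, 148 mm from the tip and 37 mm below the handle's top end: a good place to grip. Sideways load on the tip is borne best if the fingers close along the direction of the push.
- vial: Loose bystander: cream vial with a white cap, 23 mm wide, 48 mm high; origin at the centre of its underside.
- tin: Loose bystander: round white tin, 53 mm wide, 26 mm high; origin at the centre of its underside.
- hex_keys: Loose bystander: black folding hex-key holder lying flat, 35 x 90 x 18 mm; origin at the centre of its underside.

How it is judged:
By the outcome, as a careful person would: the job done as asked, in the order asked, and still so for the second after the job is handed in, with the robot touching nothing.
It also fails if it takes over 72 s, if anything falls off the work surface, if the arm or the gripper's body presses on something with over 40 N, if the wrist force passes 120 N, or if a joint passes its speed limit or range.

## Robot

A 6-joint arm with a two-finger parallel gripper is mounted at the origin on a cart in front of the work surface, level with it; the furniture and walls round the work are solid. World frame = base frame: x ahead of the robot, y to its left, z up, the work surface at z = 0. Lengths are in mm, angles in rad, forces in N, time in s.
With the tool pointing down it reaches from about 300 to 775 mm from the base axis. Payload 14.6 kg.
Tool frame: the origin (TCP) lies on the centre line of the jaws, within the pads' length; the fingertips stand ahead of it and the grasp point (between the pads) is the TCP (manip.tip_reach is the z of the fingertips in the tool frame, in mm); z points along the fingers, y is the direction in which the jaws open and shut (so a half turn about z gives the same grasp; the last joint's range is limited). The gripper opens to 94 mm and grips with 3 to 60 N. Pads are 16 mm wide; open, the fingers measure 119 mm over their backs; the gripper's body (75 mm by 177 mm) begins 78 mm behind the grasp point.
Start: joints at [-1.257, 0.3, 1.521, -0, 1.321, -0.067], TCP at [204.407, -510.595, 224.446] pointing down, gripper open.
Joint ranges: [-3.03, 3.03], [-0.79, 2.21], [0.23, 2.52], [-1.04, 4.18], [0, 3.07], [-2.55, 2.55]. Speed limits (rad/s): [2.22, 2.22, 2.57, 3.14, 3.14, 3.14].

## Interface

Orientations are given as [roll, pitch, yaw] about the fixed x, y, z axes, in that order (R = Rz(yaw) Ry(pitch) Rx(roll)).
In Python, from cell import manip, camera, search_frame, masks_of, tip_of gives the robot as it stands.
- The arm moves only by the tool send_rows, never from a script. Its argument "plan" is a list of rows, each an object with "travel": the shift along the tool's x, y, z in mm, a list of three; "delta_rot": the turn, a rotation vector about the tool's x, y, z in degrees, a list of three; "fingers": the gripper's target within -1 to 1 (shut at 1, half-way at 0, fully open at -1). In form: [{"travel": [dx, dy, dz], "delta_rot": [wx, wy, wz], "fingers": fingers}, ...]. A call has 1 to 20 rows; each row shifts and turns the commanded pose from where the row before left it, along the tool's axes as they then stand; what a row does not reach is not made up. A row lasts 1/8 s, in which the tool goes at most 62.5 mm and 10.7 degrees, less where a joint would pass 70% of its speed; a pose out of reach is approached as far as the arm can. A call is refused whole if a number of a shift passes 62.5 or a number of a turn 10.7, either way. A call with a gripper value outside its range is refused whole. The fingers move at their own pace and stop on an object; "grip_force" is the grip in N (left out, the last holds). Time passes only in rows, so rows that do not move let the fingers close. It gives the time, the measured TCP pose, the force and the opening at its end, in the units of the state.
- manip.read_state(): the state, without advancing time (a new reading comes with each control period).
- camera(name): name is "scene" or "top" or "wrist"; returns a dict with "color" (420x560x3 uint8, red, green, blue), "z_map" (420x560 float32, mm along the optical axis (not along the pixel's ray), 0 where there is no reading), "fov_y" (degrees; the focal length in pixels is half the picture's height over the tangent of half this angle, whatever the lens; pixels are square), "cx", "cy" (the principal point, pixels), "k1" (the pictures are not rectified: a ray, as slopes to the right and down, at radius r is drawn at 1 + k1 r^2 times it, then the intrinsics apply), "world_from_camera" (4x4, takes a point from camera to world coordinates); the wrist camera has in their place "tool_from_camera" (4x4, takes a point from camera to tool coordinates, whose origin is the TCP and whose axes are the flange's). Camera axes: x right, y up, looking along -z (the intrinsics and any distortion apply to the point x, -y, -z); pixel columns grow to the right and rows downward; lengths in mm; the calibration is good to about 2 mm. A picture is of the moment at which its call begins: read the wrist's pose just before it.
- manip.sign_off(): hands the job in, once; it reports no verdict.
Trained networks look in the newest picture that a camera, given by its name, has taken for a name from the list of things; names that differ only in an ending like _2 or _b are one class to them, and where a whole thing is asked for, a point or a joint stands for the part that bears it (a point fixed in the world has none). Each returns a list of dicts, best first, with "confidence" (0 to 1); they miss things now and then, are a little off and sometimes report something else, mostly with a low value. They report only what shows in the picture. A call takes as long as a camera call.
- search_frame(name, camera): "at" ([x, y, z] in mm, in the coordinates of the camera as it stood for that picture, good to about 4 mm: the middle of the surface that is visible of it).
- masks_of(name, camera): "region" (420x560 bool, what is visible of it).
- tip_of(name, camera): "at" ([x, y, z] in mm, in the coordinates of the camera as it stood for that picture, good to about 4 mm: a listed point, or the origin of a listed thing).
The state is a dict: "clock": time; "joints": joint angles; "qd": joint speeds; "effort": joint torques, N m; "eef_pos": TCP position; "eef_rot": TCP orientation; "wrist_force": force on the tool from outside, world axes, zero at the start; "moment": the same for the moment, N m; "finger_gap": finger opening in mm.
Only numpy, scipy, OpenCV 4.12 (cv2) and the standard library are available. Lean on these libraries where they do the work, as an engineer would, in place of code of your own. Each camera call takes 0.05 s, during which the arm holds its last target. There are 200 camera calls.

## Working session

There is one attempt and no reset: what is moved stays moved. The work goes in short steps, Python scripts to look and compute and a tool call to move; the robot and the scene stay as the last step left them, time stands still between calls to the robot, and variables do not carry over. Pictures are saved under pics/ and viewed, about 8 in all and at most 12, crops included, and the job is handed in when it is done.

Besides the shell and the picture viewer there is one more tool, called as name(argument=value, ...) on one line, values as JSON. send_rows: Moves the arm, as the interface text tells. Its arguments: {"type":"object","properties":{"plan":{"type":"array"},"grip_force":{"type":"number"}},"required":["plan"]}

```bash
ls; mkdir -p pics
cat > h.py <<'E'
import numpy as np, cv2
from cell import manip, camera, search_frame, masks_of, tip_of
from scipy.spatial.transform import Rotation as R
def T(s):
    M=np.eye(4); M[:3,:3]=R.from_euler('xyz',s['eef_rot']).as_matrix(); M[:3,3]=s['eef_pos']; return M
def snap(name,save=None):
    s=manip.read_state(); c=camera(name)
    c['W']=T(s)@np.array(c['tool_from_camera']) if name=='wrist' else np.array(c['world_from_camera'])
    if save: cv2.imwrite('pics/'+save,c['color'][:,:,::-1])
    return c
def w(c,p): return (c['W']@np.r_[p,1])[:3]
def f(c): return 210/np.tan(np.radians(c['fov_y'])/2)
def cloud(c):
    v,u=np.mgrid[:420,:560]; x=(u-c['cx'])/f(c); y=(v-c['cy'])/f(c)
    a,b=x.copy(),y.copy()
    for _ in range(8):
        k=1+c['k1']*(a*a+b*b); a,b=x/k,y/k
    z=c['z_map']; P=np.stack([a*z,-b*z,-z],-1)
    return P@c['W'][:3,:3].T+c['W'][:3,3]
def proj(c,p):
    q=np.linalg.inv(c['W'])@np.r_[p,1]; a,b=q[0]/-q[2],-q[1]/-q[2]; k=1+c['k1']*(a*a+b*b)
    return c['cx']+f(c)*a*k,c['cy']+f(c)*b*k
E
cat > a.py <<'E'
from h import *
print(manip.read_state(), manip.tip_reach)
for n in('scene','top'):
    c=snap(n,n+'.png'); print(n,c['W'].round(3).tolist(),c['fov_y'],c['k1'])
    for o in('press','slot','jaw','specimen','stand','screwdriver','driver_tip','driver_handle','vial','tin','hex_keys'):
        try: print(o,[(w(c,d['at']).round(1).tolist(),round(d['confidence'],2)) for d in tip_of(o,n)[:2]],[(w(c,d['at']).round(1).tolist(),round(d['confidence'],2)) for d in search_frame(o,n)[:1]])
        except Exception as e: print(o,e)
E
python3 a.py
```

```text
pics
{'clock': 0.0, 'joints': array([-1.25659371e+00,  3.00470297e-01,  1.52160303e+00, -2.08480463e-05,
        1.32071575e+00, -6.66189398e-02]), 'qd': array([ 0.00050972,  0.00033386, -0.00210832,  0.00113276,  0.00071107,
       -0.00038424]), 'effort': array([ 3.94189692e-04, -5.31797361e+01, -3.52737844e+01,  7.09336298e-02,
        2.42916495e-02, -1.27127155e-04]), 'eef_pos': array([ 204.32991946, -510.36224292,  223.87748103]), 'eef_rot': array([-3.14039754e+00, -5.94969201e-05,  3.80826690e-01]), 'wrist_force': array([0.00864211, 0.69945923, 0.59488267]), 'moment': array([-4.82551986e-02, -8.26885647e-03,  1.48627453e-05]), 'finger_gap': 94.02353683544584} 19.0
scene [[-0.822, 0.368, -0.434, 92.308], [-0.569, -0.558, 0.604, 493.371], [-0.02, 0.744, 0.668, 719.135], [0.0, 0.0, 0.0, 1.0]] 56.594321312763206 0.010530440589865697
press [([516.6, -106.9, -0.2], 0.62)] [([499.3, -80.3, 25.0], 0.88)]
slot [([512.1, -85.3, 83.1], 0.98)] [([499.3, -73.8, 29.1], 0.98)]
jaw [] [([472.4, -337.6, 26.6], 0.31)]
specimen [([524.7, -140.8, 36.9], 0.6)] [([633.7, 125.2, 15.5], 0.67)]
stand 
[... 786 characters left out ...]
)] [([516.6, -140.3, 15.7], 0.84)]
jaw [([517.8, -117.6, 43.2], 0.57)] [([516.8, -108.6, 50.0], 0.52)]
specimen [([521.3, -141.6, 39.9], 0.43)] [([521.5, -139.7, 57.9], 0.49)]
stand [([448.4, 226.9, -2.3], 0.89), ([519.1, -111.1, -0.5], 0.43)] [([440.2, 211.1, 4.7], 0.98)]
screwdriver [([450.4, 234.1, 99.1], 0.6)] [([446.2, 218.3, 184.6], 0.45)]
driver_tip [([453.3, 234.5, 97.1], 0.41)] [([445.9, 220.1, 189.5], 0.48)]
driver_handle [([446.3, 224.7, 153.5], 0.57)] [([444.4, 221.8, 185.9], 0.55)]
vial [([368.6, 42.1, 0.2], 0.61)] [([366.9, 42.1, 50.1], 0.53)]
tin [([479.5, -352.3, 4.8], 0.78)] [([475.2, -348.1, 26.8], 0.65)]
hex_keys [([632.9, 128.7, 0.9], 0.59)] [([638.1, 128.8, 15.6], 0.84)]
```

Run:
```python
import cv2,numpy as np
a=cv2.imread('pics/scene.png');b=cv2.imread('pics/top.png')
cv2.imwrite('pics/both.png',np.vstack([cv2.resize(a,(800,600))]))
cv2.imwrite('pics/topc.png',cv2.resize(b[100:360,60:460],(800,520),interpolation=cv2.INTER_CUBIC))
```

```text
(no output)
```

View pics/both.png

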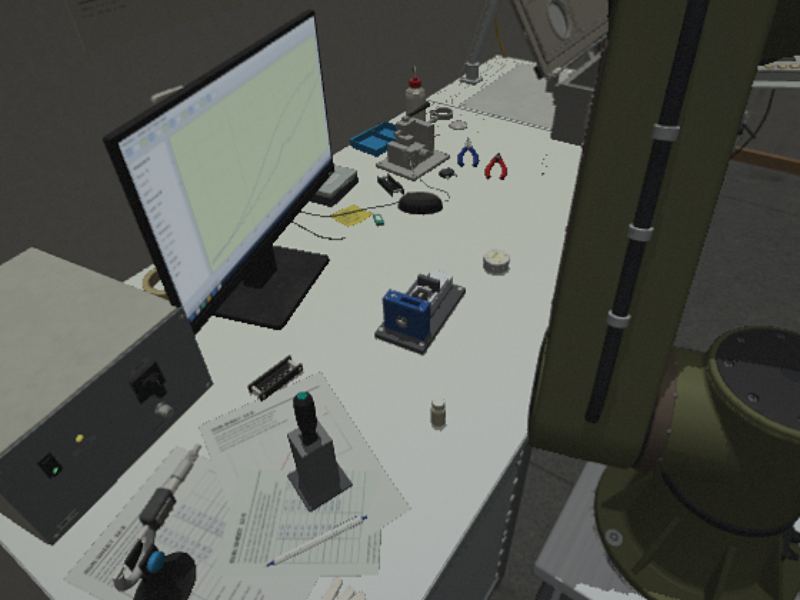

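View pics/topc.png

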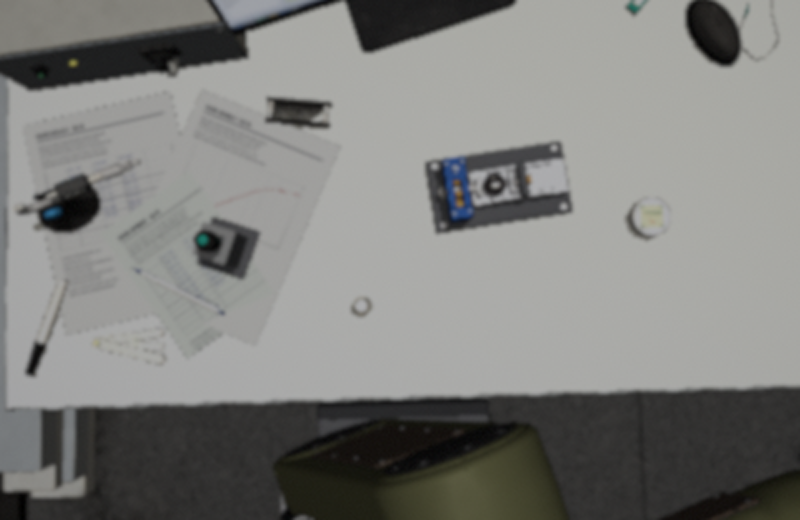

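```bash
cat >> h.py <<'E'
from scipy.linalg import expm,logm
def plan(pos,yaw,n,rot=None):
    s=manip.read_state(); A=T(s); B=np.eye(4); B[:3,:3]=R.from_euler('xyz',[np.pi,0,yaw]).as_matrix() if rot is None else rot; B[:3,3]=pos
    D=np.linalg.inv(A)@B; r=R.from_matrix(D[:3,:3]).as_rotvec()/n
    Rd=R.from_rotvec(r).as_matrix(); S=sum(np.linalg.matrix_power(Rd,k) for k in range(n))
    t=np.linalg.solve(S,D[:3,3]); print(n,'rows travel',t.round(1).tolist(),'rot',np.degrees(r).round(2).tolist(),'| t',s['clock'],s['eef_pos'].round(1),s['eef_rot'].round(4),s['wrist_force'].round(2),s['moment'].round(2),s['finger_gap'].round(1))
E
python3 -c "
from h import *
plan([470,-110,330],1.57,12)"
```

```text
Traceback (most recent call last):
  File "h.py", line 28, in plan
    t=np.linalg.solve(S,D[:3,3]); print(n,'rows travel',t.round(1).tolist(),'rot',np.degrees(r).round(2).tolist(),'| t',s['clock'],s['eef_pos'].round(1),s['eef_rot'].round(4),s['wrist_force'].round(2),s['moment'].round(2),s['finger_gap'].round(1))
                                                                                                                                                                                                                              ^^^^^^^^^^^^^^^^^^^^^
AttributeError: 'float' object has no attribute 'round'
```

```bash
sed -i "s/s\['finger_gap'\].round(1)/round(s['finger_gap'],1)/" h.py
python3 -c "
from h import *
plan([470,-110,330],1.57,12)"
```

```text
12 rows travel [42.4, -2.5, -8.8] rot [-0.0, -0.0, -5.68] | t 2.3 [ 204.4 -510.6  224.4] [-3.1415 -0.      0.3809] [0.53 0.67 0.6 ] [ 0.01 -0.01  0.05] 93.9
```

send_rows(plan=[{"travel": [42.4, -2.5, -8.8], "delta_rot": [0, 0, -5.68], "fingers": -1}, {"travel": [42.4, -2.5, -8.8], "delta_rot": [0, 0, -5.68], "fingers": -1}, {"travel": [42.4, -2.5, -8.8], "delta_rot": [0, 0, -5.68], "fingers": -1}, {"travel": [42.4, -2.5, -8.8], "delta_rot": [0, 0, -5.68], "fingers": -1}, {"travel": [42.4, -2.5, -8.8], "delta_rot": [0, 0, -5.68], "fingers": -1}, {"travel": [42.4, -2.5, -8.8], "delta_rot": [0, 0, -5.68], "fingers": -1}, {"travel": [42.4, -2.5, -8.8], "delta_rot": [0, 0, -5.68], "fingers": -1}, {"travel": [42.4, -2.5, -8.8], "delta_rot": [0, 0, -5.68], "fingers": -1}, {"travel": [42.4, -2.5, -8.8], "delta_rot": [0, 0, -5.68], "fingers": -1}, {"travel": [42.4, -2.5, -8.8], "delta_rot": [0, 0, -5.68], "fingers": -1}, {"travel": [42.4, -2.5, -8.8], "delta_rot": [0, 0, -5.68], "fingers": -1}, {"travel": [42.4, -2.5, -8.8], "delta_rot": [0, 0, -5.68], "fingers": -1}, {"travel": [0, 0, 0], "delta_rot": [0, 0, 0], "fingers": -1}])

```text
clock: 3.92
eef_pos: [470.2, -108.4, 330.9]
eef_rot: [3.14, 0.0, 1.574]
wrist_force: [0.6, 0.7, -0.5]
finger_gap: 94.2
```

Run:
```python
from h import *
c=snap('wrist','w1.png'); np.savez('w1.npz',**c)
print(np.array(c['tool_from_camera']).round(3).tolist(),c['fov_y'],c['k1'])
for o in('slot','press'):
    print(o,[(w(c,d['at']).round(1).tolist(),round(d['confidence'],2)) for d in tip_of(o,'wrist')[:2]])
print(proj(c,[515,-87,83]))
cv2.imwrite('pics/w1b.png',cv2.resize(c['color'][:,:,::-1],(800,600),interpolation=cv2.INTER_CUBIC))
plan([447,225,330],1.9,8)
```

```text
[[-0.0, 0.961, 0.276, 80.417], [1.0, 0.0, 0.0, -0.23], [0.0, 0.276, -0.961, -160.827], [0.0, 0.0, 0.0, 1.0]] 60.496091326503915 -0.004418451754644139
slot [([518.6, -85.1, 84.1], 0.81)]
press [([523.1, -112.6, -3.1], 0.68)]
(np.float64(315.6801157599818), np.float64(160.97802394665308))
8 rows travel [42.2, 3.2, -0.0] rot [-0.0, 0.0, -2.37] | t 4.075 [ 469.9 -110.9  329.8] [-3.1412e+00  1.0000e-04  1.5692e+00] [ 0.37 -0.41 -0.9 ] [-0.05 -0.02  0.02] 94.0
```

View pics/w1b.png

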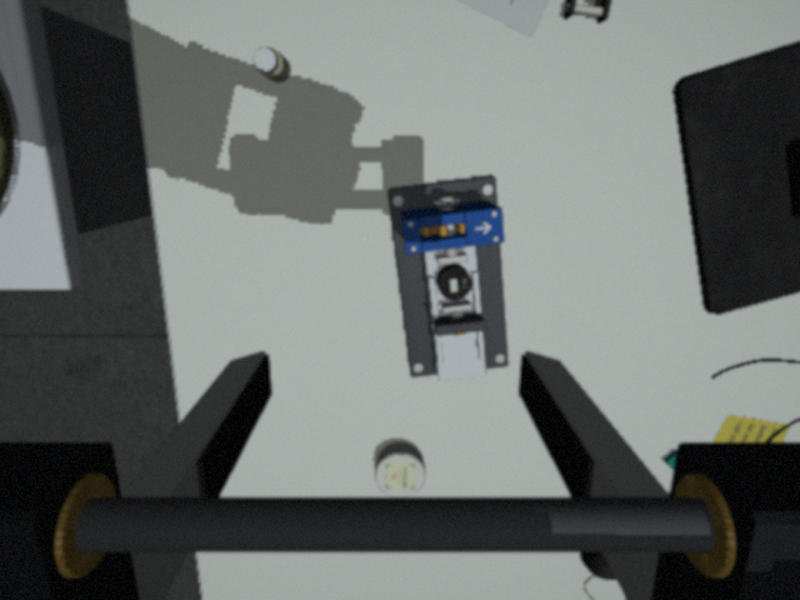

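```bash
cat > fit.py <<'E'
from h import *
def fit(c):
    P=cloud(c); C=c['color'].astype(int)
    m=(C[...,2]>C[...,0]+35)&(abs(P[...,2]-83)<6)&(abs(P[...,0]-515)<70)&(abs(P[...,1]+87)<50)
    q=P[m]; r=cv2.minAreaRect(q[:,:2].astype(np.float32)); print(m.sum(),q[:,2].mean(),r)
    m2=(P[...,2]>1.5)&(abs(P[...,0]-515)<75)&(abs(P[...,1]+112)<120)&(C.sum(-1)<260)&(P[...,2]<20)
    print('base',m2.sum(),cv2.minAreaRect(P[m2][:,:2].astype(np.float32)))
    return m
if __name__=='__main__':
    fit(np.load('w1.npz'))
    plan([512,-108,190],1.57+.08,5)
E
python3 fit.py
```

```text
1300 83.5323092613264 ((516.31103515625, -87.77659606933594), (79.13400268554688, 28.032745361328125), 7.352132797241211)
base 3956 ((522.3607177734375, -144.68490600585938), (99.29190826416016, 186.9147186279297), 7.272381782531738)
5 rows travel [0.3, 8.4, 28.0] rot [-0.0, 0.0, -0.93] | t 4.075 [ 469.9 -110.9  329.8] [-3.1412e+00  1.0000e-04  1.5692e+00] [ 0.37 -0.41 -0.9 ] [-0.05 -0.02  0.02] 94.0
```

send_rows(plan=[{"travel": [0.3, 9, 28], "delta_rot": [0, 0, -1.47], "fingers": -1}, {"travel": [0.3, 9, 28], "delta_rot": [0, 0, -1.47], "fingers": -1}, {"travel": [0.3, 9, 28], "delta_rot": [0, 0, -1.47], "fingers": -1}, {"travel": [0.3, 9, 28], "delta_rot": [0, 0, -1.47], "fingers": -1}, {"travel": [0.3, 9, 28], "delta_rot": [0, 0, -1.47], "fingers": -1}, {"travel": [0, 0, 0], "delta_rot": [0, 0, 0], "fingers": -1}, {"travel": [0, 0, 0], "delta_rot": [0, 0, 0], "fingers": -1}])

```text
clock: 4.95
eef_pos: [514.9, -107.3, 191.0]
eef_rot: [3.141, 0.0, 1.697]
wrist_force: [-0.1, 0.6, 0.4]
finger_gap: 93.8
```

Run:
```python
from h import *
from fit import fit
c=snap('wrist','w2.png'); np.savez('w2.npz',**c)
print(tip_of('star_wheel','wrist')[:1], [(w(c,d['at']).round(1)) for d in tip_of('slot','wrist')[:1]])
fit(c)
u,v=map(int,proj(c,[516,-95,83])); print(u,v)
I=c['color'][:,:,::-1]; v0=max(0,v-90);u0=max(0,u-120); np.save('o.npy',[u0,v0])
cv2.imwrite('pics/w2b.png',cv2.resize(I[v0:v0+180,u0:u0+240],(800,600),interpolation=cv2.INTER_CUBIC))
plan([447,225,330],1.9,8)
```

```text
Traceback (most recent call last):
ValueError: it knows: driver_handle, driver_tip, hex_keys, jaw, press, screwdriver, slot, specimen, stand, tin, vial
```

Run:
```python
from h import *
from fit import fit
c=np.load('w2.npz')
fit(c)
P=cloud(c); ps=np.radians(7.3); O=np.array([516.3,-87.8,83])
Q=(P-O)@np.array([[np.cos(ps),-np.sin(ps),0],[np.sin(ps),np.cos(ps),0],[0,0,1]])
m=(abs(Q[...,1])<4.5)&(Q[...,0]>-40)&(Q[...,0]<40)
for x in range(-40,40,2):
    k=m&(Q[...,0]>=x)&(Q[...,0]<x+2); print(x,k.sum(),np.percentile(Q[k][:,2],[10,50,90]).round(1),c['color'][k].mean(0).round(0) if k.any() else '')
u,v=map(int,proj(c,[516,-95,83])); print(u,v)
I=c['color'][:,:,::-1]; v0=max(0,v-90);u0=max(0,u-120)
cv2.imwrite('pics/w2b.png',cv2.resize(I[v0:v0+180,u0:u0+240],(800,600),interpolation=cv2.INTER_CUBIC))
plan([447,225,330],1.9,8)
```

```text
2588 83.54096848792076 ((516.2040405273438, -86.94424438476562), (78.04888916015625, 27.00922393798828), 7.516503810882568)
base 6946 ((522.6148071289062, -145.0970001220703), (100.01617431640625, 186.32022094726562), 7.204336643218994)
-40 58 [-2.000e-01  2.035e+02  2.047e+02] [41. 48. 58.]
-38 62 [  0.    2.  204.5] [27. 39. 59.]
-36 63 [  0.4 203.6 204.6] [34. 45. 62.]
-34 58 [  0.6   2.5 204.7] [33. 46. 64.]
-32 64 [2.000e-01 1.500e+00 2.045e+02] [32. 45. 65.]
-30 55 [  0.3 203.8 204.7] [35. 46. 62.]
-28 74 [ -0.3   1.5 204.5] [36. 45. 59.]
-26 46 [-31.3 203.9 204.8] [43. 46. 49.]
-24 41 [-18.6 204.1 204.7] [52. 51. 46.]
-22 43 [-17.4 204.1 204.7] [54. 50. 41.]
-20 51 [-17.6 203.7 204.6] [58. 53. 42.]
-18 45 [-19.7 204.2 204.8] [51. 49. 43.]
-16 51 [-22.2 204.1 204.8] [50. 47. 39.]
-14 43 [-23.4 204.1 204.6] [46. 44. 39.]
-12 46 [-25.9 204.  204.7] [55. 53. 45.]
-10 46 [ -9.2 203.8 204.7] [63. 58. 45.]
-8 48 [ -8.7 203.8 204.7] [69. 62. 48.]
-6 62 [ -8.9 204.  204.6] [68. 61. 46.]
-4 47 [-19.5 204.1 204.8] [52. 51. 47.]
-2 43 [-23.9 203.7 204.5] [63. 65. 64.]
0 42 [-23.5 204.  20
[... 310 characters left out ...]
62 [1.000e-01 1.500e+00 2.047e+02] [42. 56. 78.]
18 55 [  0.4 203.7 204.6] [48. 58. 72.]
20 68 [  0.5 203.5 204.6] [46. 54. 66.]
22 68 [1.000e-01 1.029e+02 2.049e+02] [51. 58. 67.]
24 57 [  0.9 203.7 204.7] [61. 65. 68.]
26 69 [  0.6   1.8 204.7] [63. 68. 73.]
28 58 [  0.5 203.8 204.8] [43. 51. 61.]
30 66 [  0.3 203.6 204.7] [30. 40. 56.]
32 65 [  0.3   1.7 204.8] [26. 38. 58.]
34 64 [2.000e-01 2.037e+02 2.045e+02] [27. 38. 55.]
36 64 [  0.4 203.7 204.6] [27. 37. 54.]
38 65 [2.000e-01 2.037e+02 2.047e+02] [49. 56. 65.]
280 199
8 rows travel [42.4, 0.6, -17.4] rot [0.01, 0.01, -1.45] | t 5.0 [ 515.  -107.2  191.3] [3.1401e+00 7.0000e-04 1.6973e+00] [-0.53  0.04 -1.01] [-0.03 -0.04 -0.06] 93.9
```

View pics/w2b.png

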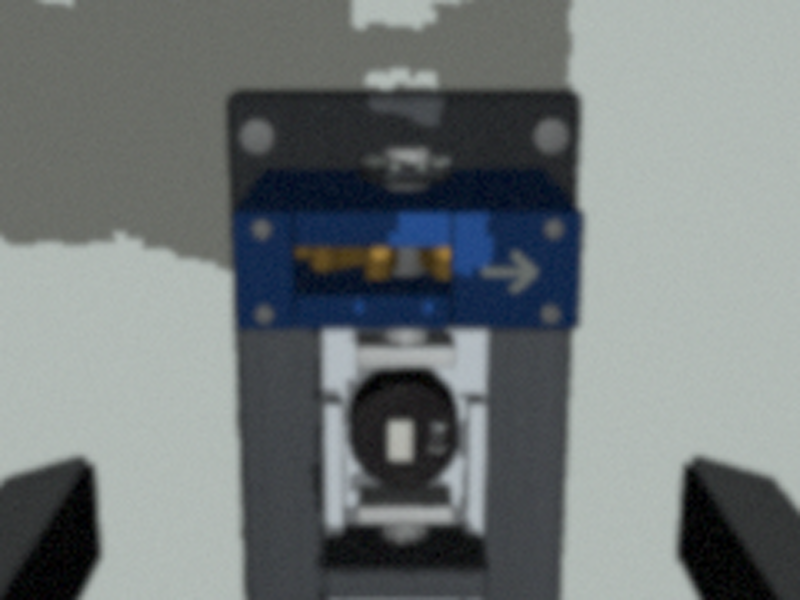

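Run:
```python
from h import *
plan([447,190,300],1.698,7)
```

```text
7 rows travel [43.3, -4.3, -15.5] rot [0.01, 0.01, -0.01] | t 5.0 [ 515.  -107.2  191.3] [3.1401e+00 7.0000e-04 1.6973e+00] [-0.53  0.04 -1.01] [-0.03 -0.04 -0.06] 93.9
```

send_rows(plan=[{"travel": [30, -3, -27], "delta_rot": [0, 0, 0], "fingers": -1}, {"travel": [45.5, -4.5, -13.5], "delta_rot": [0, 0, 0], "fingers": -1}, {"travel": [45.5, -4.5, -13.5], "delta_rot": [0, 0, 0], "fingers": -1}, {"travel": [45.5, -4.5, -13.5], "delta_rot": [0, 0, 0], "fingers": -1}, {"travel": [45.5, -4.5, -13.5], "delta_rot": [0, 0, 0], "fingers": -1}, {"travel": [45.5, -4.5, -13.5], "delta_rot": [0, 0, 0], "fingers": -1}, {"travel": [45.5, -4.5, -13.5], "delta_rot": [0, 0, 0], "fingers": -1}, {"travel": [0, 0, 0], "delta_rot": [0, 0, 0], "fingers": -1}, {"travel": [0, 0, 0], "delta_rot": [0, 0, 0], "fingers": -1}])

```text
clock: 6.12
eef_pos: [446.5, 189.6, 298.6]
eef_rot: [3.141, 0.0, 1.699]
wrist_force: [-0.5, 0.7, 0.0]
finger_gap: 93.9
```

Run:
```python
from h import *
c=snap('wrist','w3.png'); np.savez('w3.npz',**c)
for o in('stand','driver_handle'):
    print(o,[(w(c,d['at']).round(1).tolist(),round(d['confidence'],2)) for d in tip_of(o,'wrist')[:2]])
P=cloud(c); C=c['color'].astype(int)
g=(abs(P[...,0]-447)<70)&(abs(P[...,1]-226)<70)
k=g&(abs(P[...,2]-109)<5); print('stand top',k.sum(),cv2.minAreaRect(P[k][:,:2].astype(np.float32)))
k=g&(P[...,2]>2)&(P[...,2]<18); print('foot',k.sum(),cv2.minAreaRect(P[k][:,:2].astype(np.float32)),np.median(P[k][:,2]))
for z in range(110,210,8):
    k=g&(abs(P[...,2]-z)<4)&(P[...,2]<=205)
    if k.sum()>3: q=P[k]; print(z,k.sum(),q.min(0).round(1),q.max(0).round(1),q.mean(0).round(1))
plan([447,225,300],1.698,3)
cv2.imwrite('pics/w3b.png',cv2.resize(c['color'][:,:,::-1],(800,600)))
```

```text
stand [([450.3, 224.6, 2.2], 0.7)]
driver_handle [([448.2, 226.8, 153.4], 0.93)]
stand top 1147 ((451.0964660644531, 225.0858154296875), (44.058509826660156, 44.20539855957031), 70.66802215576172)
foot 3716 ((446.9765625, 225.99424743652344), (139.9224853515625, 139.92076110839844), 0.004019964952021837) 2.880812285094777
110 1128 [423.4 197.2 106. ] [478.6 253.1 112.4] [449.2 232.2 109.6]
142 17 [439.1 229.9 140.4] [459.9 236.5 145.9] [447.5 234.2 143.3]
150 29 [437.8 227.1 146.3] [460.7 236.5 153.7] [448.5 234.  149.9]
158 33 [437.8 228.  154.6] [459.8 236.3 161.9] [448.2 234.1 158.2]
166 31 [437.3 226.3 162.1] [460.6 236.2 169.7] [447.7 233.6 165.9]
174 68 [436.8 223.8 170. ] [461.2 236.2 178. ] [448.1 233.2 174.3]
182 115 [437.6 211.4 178.1] [460.9 235.3 185.9] [448.3 229.7 182.9]
190 665 [438.  211.7 186. ] [461.1 234.4 194. ] [449.4 223.7 190.4]
198 24 [445.2 217.3 194. ] [454.1 228.2 195.3] [449.2 223.9 194.4]
3 rows travel [11.8, 1.6, -0.7] rot [-0.0, 0.0, -0.02] | t 6.275 [446.6 189.2 298. ] [-3.1415e+00  1.0000e-04  1.6971e+00] [-0.4   0.03 -0.98] [-0.   -0.13  0.02] 94.2
```

View pics/w3b.png

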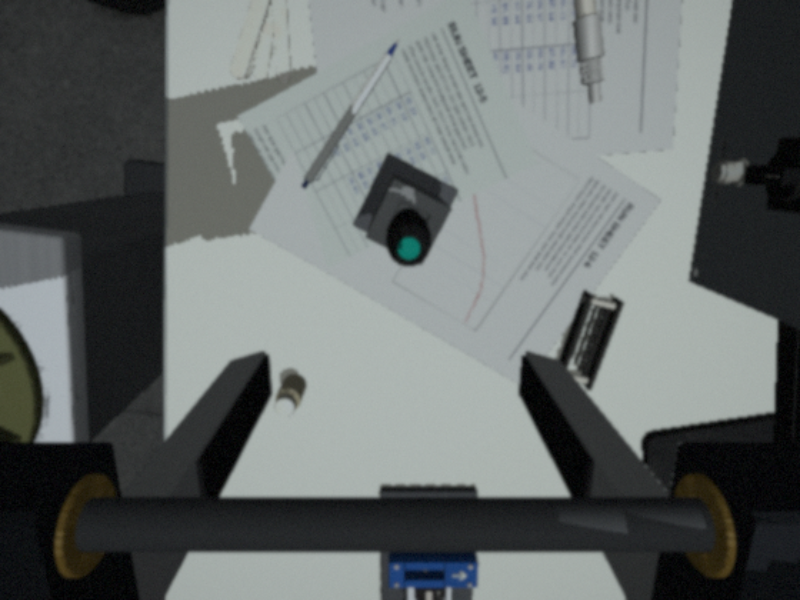

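Run:
```python
from h import *
plan([449.3,223.7,298],1.698,2)
```

```text
2 rows travel [17.0, 3.5, 0.0] rot [-0.0, 0.0, -0.02] | t 6.275 [446.6 189.2 298. ] [-3.1415e+00  1.0000e-04  1.6971e+00] [-0.4   0.03 -0.98] [-0.   -0.13  0.02] 94.2
```

send_rows(plan=[{"travel": [17, 3.5, 0], "delta_rot": [0, 0, 0], "fingers": -1}, {"travel": [17, 3.5, 0], "delta_rot": [0, 0, 0], "fingers": -1}, {"travel": [0, 0, 30], "delta_rot": [0, 0, 0], "fingers": -1}, {"travel": [0, 0, 35], "delta_rot": [0, 0, 0], "fingers": -0.5}, {"travel": [0, 0, 35], "delta_rot": [0, 0, 0], "fingers": -0.5}, {"travel": [0, 0, 28], "delta_rot": [0, 0, 0], "fingers": -0.3}, {"travel": [0, 0, 15], "delta_rot": [0, 0, 0], "fingers": -0.1}, {"travel": [0, 0, 0], "delta_rot": [0, 0, 0], "fingers": 0}, {"travel": [0, 0, 0], "delta_rot": [0, 0, 0], "fingers": 1}, {"travel": [0, 0, 0], "delta_rot": [0, 0, 0], "fingers": 1}, {"travel": [0, 0, 0], "delta_rot": [0, 0, 0], "fingers": 1}, {"travel": [0, 0, 0], "delta_rot": [0, 0, 0], "fingers": 1}], grip_force=20)

```text
clock: 7.78
eef_pos: [449.4, 224.9, 155.6]
eef_rot: [3.14, -0.0, 1.699]
wrist_force: [1.6, 1.5, 4.1]
finger_gap: 23.9
```

send_rows(plan=[{"travel": [0, 0, 0], "delta_rot": [0, 0, 0], "fingers": 1}, {"travel": [0, 0, 0], "delta_rot": [0, 0, 0], "fingers": 1}, {"travel": [0, 0, -4], "delta_rot": [0, 0, 0], "fingers": 1}, {"travel": [0, 0, -8], "delta_rot": [0, 0, 0], "fingers": 1}, {"travel": [0, 0, -12], "delta_rot": [0, 0, 0], "fingers": 1}, {"travel": [0, 0, -25], "delta_rot": [0, 0, 0], "fingers": 1}, {"travel": [0, 0, -30], "delta_rot": [0, 0, 0], "fingers": 1}, {"travel": [0, 0, -30], "delta_rot": [0, 0, 0], "fingers": 1}, {"travel": [0, 0, -16], "delta_rot": [0, 0, 0], "fingers": 1}, {"travel": [0, 0, 0], "delta_rot": [0, 0, 0], "fingers": 1}], grip_force=60)

```text
clock: 9.02
eef_pos: [449.1, 224.8, 280.6]
eef_rot: [3.141, -0.0, 1.699]
wrist_force: [0.2, -0.2, -0.7]
finger_gap: 23.2
```

Run:
```python
from h import *
s=manip.read_state(); M=np.linalg.inv(T(s))
for n in('wrist','scene'):
    c=snap(n,n+'4.png')
    for o in('driver_tip','driver_handle'):
        print(n,o,[(w(c,d['at']).round(1).tolist(),(M@np.r_[w(c,d['at']),1])[:3].round(1).tolist(),round(d['confidence'],2)) for d in tip_of(o,n)[:2]])
    if n=='wrist': print(proj(c,(T(s)@np.r_[0,0,148,1])[:3]))
    np.savez(n+'4.npz',**c)
a,b=cv2.imread('pics/wrist4.png'),cv2.imread('pics/scene4.png')
c=np.load('scene4.npz'); u,v=map(int,proj(c,(T(s)@np.r_[0,0,70,1])[:3])); print(u,v)
u=max(u,80);v=max(v,105)
cv2.imwrite('pics/v4.png',np.hstack([a,cv2.resize(b[v-105:v+105,u-60:u+60],(240,420))]))
plan([516.3,-87.8,275],1.698,8)
```

```text
wrist driver_tip [([450.4, 227.8, 129.5], [2.8, 1.5, 151.1], 0.96), ([632.1, 126.0, -1.9], [-121.4, 168.6, 282.7], 0.19)]
wrist driver_handle [([448.6, 225.7, 279.0], [1.0, -0.4, 1.7], 0.7)]
(np.float64(276.6430386664043), np.float64(201.37811858196963))
scene driver_tip [([449.2, 222.6, 128.9], [-2.2, -0.4, 151.7], 0.78)]
scene driver_handle [([446.5, 221.2, 274.8], [-3.2, -3.1, 5.8], 0.56)]
208 269
8 rows travel [-39.8, 3.4, 0.5] rot [-0.01, 0.0, 0.01] | t 9.325 [448.9 224.7 279.3] [-3.1402e+00  4.0000e-04  1.6987e+00] [-0.24  0.16 -0.58] [-0.04 -0.05  0.05] 23.3
```

View pics/v4.png

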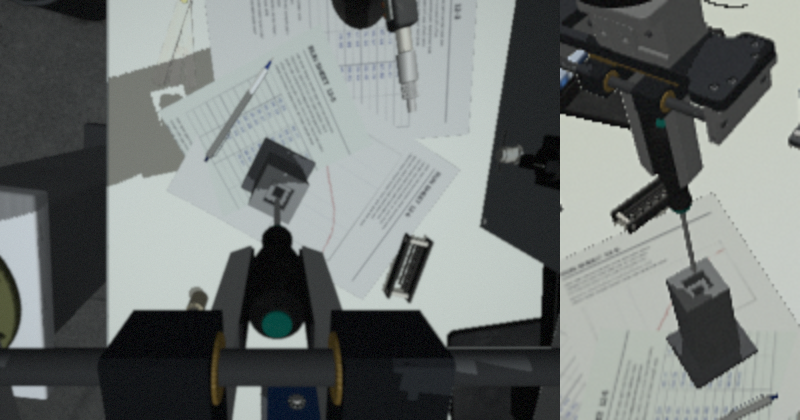

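send_rows(plan=[{"travel": [-39.8, 3.5, 0], "delta_rot": [0, 0, 0], "fingers": 1}, {"travel": [-39.8, 3.5, 0], "delta_rot": [0, 0, 0], "fingers": 1}, {"travel": [-39.8, 3.5, 0], "delta_rot": [0, 0, 0], "fingers": 1}, {"travel": [-39.8, 3.5, 0], "delta_rot": [0, 0, 0], "fingers": 1}, {"travel": [-39.8, 3.5, 0], "delta_rot": [0, 0, 0], "fingers": 1}, {"travel": [-39.8, 3.5, 0], "delta_rot": [0, 0, 0], "fingers": 1}, {"travel": [-39.8, 3.5, 6], "delta_rot": [0, 0, 0], "fingers": 1}, {"travel": [-39.8, 3.5, 12], "delta_rot": [0, 0, 0], "fingers": 1}, {"travel": [0, 0, 10], "delta_rot": [0, 0, 0], "fingers": 1}, {"travel": [0, 0, 0], "delta_rot": [0, 0, 0], "fingers": 1}, {"travel": [0, 0, 0], "delta_rot": [0, 0, 0], "fingers": 1}])

```text
clock: 10.7
eef_pos: [517.5, -86.6, 252.5]
eef_rot: [3.141, 0.0, 1.7]
wrist_force: [0.1, 0.2, -0.4]
finger_gap: 23.6
```

Run:
```python
from h import *
s=manip.read_state(); c=snap('wrist','w5.png'); np.savez('w5.npz',**c)
M=np.linalg.inv(T(s))
for o in('driver_tip','slot'):
    print(o,[(w(c,d['at']).round(1).tolist(),(M@np.r_[w(c,d['at']),1])[:3].round(1).tolist(),round(d['confidence'],2)) for d in tip_of(o,'wrist')[:1]])
u,v=proj(c,(T(s)@np.r_[0,0,148,1])[:3]); print('nominal tip px',u,v)
ex=np.array([.9918,.128,0]);ey=np.array([-.128,.9918,0]);O=np.array([516.2,-87.4,83])
for x,y in((-26,-5.5),(-26,5.5),(10,5.5),(10,-5.5),(0,0)): print(x,y,np.round(proj(c,O+x*ex+y*ey),1))
u0,v0=int(u)-60,int(v)-45; print(u0,v0)
cv2.imwrite('pics/v5.png',cv2.resize(c['color'][v0:v0+90,u0:u0+120,::-1],(800,600),interpolation=cv2.INTER_CUBIC))
plan([517.3,-87.3,251],1.699,1)
```

```text
driver_tip [([518.3, -81.8, 102.7], [4.6, 1.3, 149.8], 0.9)]
slot [([518.1, -82.8, 86.2], [3.7, 1.0, 166.3], 0.6)]
nominal tip px 276.64342273841856 201.3783584500422
-26 -5.5 [247.7 201.9]
-26 5.5 [247.4 190.6]
10 5.5 [285.7 190.6]
10 -5.5 [285.6 201.9]
0 0 [275.1 196.3]
216 156
1 rows travel [-0.4, -0.3, 1.6] rot [0.04, 0.02, 0.04] | t 10.85 [517.5 -86.9 252.6] [3.1408e+00 3.0000e-04 1.6997e+00] [-0.92 -0.16 -0.21] [-0.03 -0.07 -0.03] 23.4
```

View pics/v5.png

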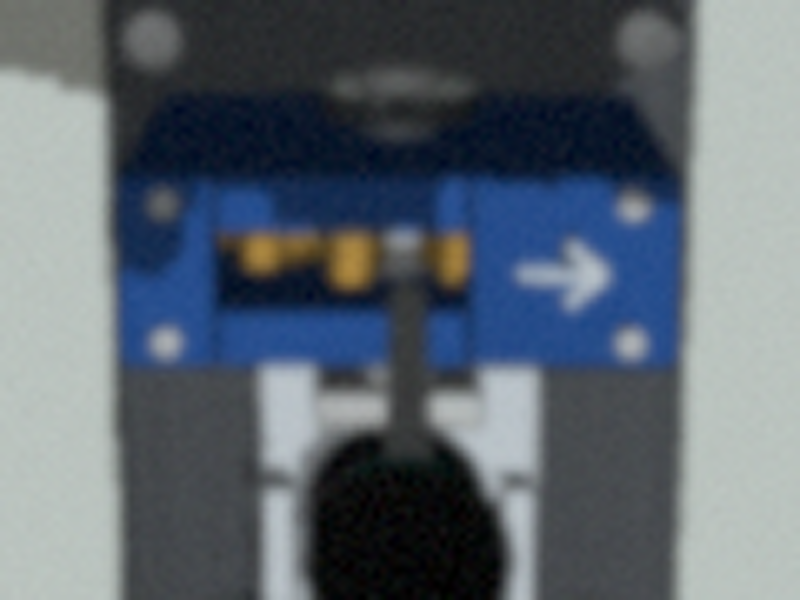

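```bash
cat > shaft.py <<'E'
from h import *
def shaft(c,s):
    P=cloud(c); M=np.linalg.inv(T(s)); Q=P@M[:3,:3].T+M[:3,3]
    k=(abs(Q[...,0])<12)&(abs(Q[...,1])<7)&(Q[...,2]>62)&(Q[...,2]<156)
    vs,us=np.where(k)
    for v in np.unique(vs):
        q=Q[v,us[vs==v]]; print(v,len(q),us[vs==v].min(),us[vs==v].max(),q.mean(0).round(1),end=' ; ')
if __name__=='__main__':
    c=np.load('w5.npz'); s=manip.read_state(); shaft(c,s)
E
python3 shaft.py
python3 - <<'E'
from h import *
c=np.load('w5.npz');s=manip.read_state();ex=np.array([.9918,.128,0]);O=np.array([516.2,-87.4,83])
for x in(0,1.5,3,4.5,6): print(x,np.round(proj(c,(T(s)@np.r_[x,0,148,1])[:3]),1))
E
```

```text
198 1 277 277 [  4.1   0.3 145.2] ; 199 5 275 279 [  4.4   0.2 140.6] ; 200 5 275 279 [  4.3   0.2 137.7] ; 201 5 275 279 [  4.2   0.2 134.6] ; 202 5 275 279 [  4.3   0.2 130.9] ; 203 5 275 279 [  4.3   0.2 127.7] ; 204 6 274 279 [  3.8  -0.2 126.1] ; 205 6 274 279 [  3.8  -0.2 123. ] ; 206 6 274 279 [  3.7  -0.2 120.4] ; 207 6 274 279 [  3.5  -0.2 117.8] ; 208 7 274 280 [  3.4   0.2 115.5] ; 209 6 274 280 [  3.2   0.5 113.1] ; 210 7 274 280 [  3.3   0.2 109.8] ; 211 7 274 280 [  3.2   0.2 107.6] ; 212 7 274 280 [  3.2   0.2 104.5] ; 213 7 274 280 [  3.2   0.2 102.1] ; 214 7 274 280 [ 3.3  0.2 99.1] ; 215 7 274 280 [ 3.1  0.2 97. ] ; 216 7 274 280 [ 3.1  0.2 94.4] ; 217 7 274 280 [ 3.1  0.2 92. ] ; 218 7 274 280 [ 3.   0.2 89.6] ; 219 7 274 280 [ 2.9  0.2 87.7] ; 220 7 274 280 [ 2.9  0.2 85.3] ; 221 7 274 280 [ 2.9  0.2 82.8] ; 222 7 274 280 [ 2.8  0.2 80.8] ; 223 7 274 280 [ 2.7  0.2 79. ] ; 224 7 274 280 [ 2.7  0.2 76.7] ; 0 [276.7 201.8]
1.5 [276.7 200.1]
3 [276.7 198.5]
4.5 [276.7 196.8]
6 [276.7 195.2]
```

send_rows(plan=[{"travel": [-2.5, 0, 0], "delta_rot": [0, 0, 0], "fingers": 1}, {"travel": [0, 0, 8], "delta_rot": [0, 0, 0], "fingers": 1}, {"travel": [0, 0, 8], "delta_rot": [0, 0, 0], "fingers": 1}, {"travel": [0, 0, 3], "delta_rot": [0, 0, 0], "fingers": 1}, {"travel": [0, 0, 3], "delta_rot": [0, 0, 0], "fingers": 1}, {"travel": [0, 0, 3], "delta_rot": [0, 0, 0], "fingers": 1}, {"travel": [0, 0, 3], "delta_rot": [0, 0, 0], "fingers": 1}, {"travel": [0, 0, 2], "delta_rot": [0, 0, 0], "fingers": 1}, {"travel": [0, 0, 0], "delta_rot": [0, 0, 0], "fingers": 1}])

```text
clock: 11.98
eef_pos: [517.7, -89.9, 222.0]
eef_rot: [-3.141, -0.0, 1.699]
wrist_force: [-0.6, -0.4, -0.7]
finger_gap: 23.3
```

send_rows(plan=[{"travel": [0, 0, 2], "delta_rot": [0, 0, 0], "fingers": 1}, {"travel": [0, 0, 2], "delta_rot": [0, 0, 0], "fingers": 1}, {"travel": [0, 0, 2], "delta_rot": [0, 0, 0], "fingers": 1}, {"travel": [0, 0, 2], "delta_rot": [0, 0, 0], "fingers": 1}, {"travel": [0, 0, 0], "delta_rot": [0, 0, 0], "fingers": 1}, {"travel": [0, 0, 0], "delta_rot": [0, 0, 0], "fingers": 1}])

```text
clock: 12.72
eef_pos: [517.8, -90.0, 214.1]
eef_rot: [3.141, 0.0, 1.699]
wrist_force: [0.6, -0.3, -0.9]
finger_gap: 23.3
```

```bash
cat > rd.py <<'E'
from h import *
def rd(n=6):
    F=[];X=[];Mo=[]
    for _ in range(n):
        camera('top'); s=manip.read_state(); F.append(s['wrist_force']);X.append(s['eef_pos']);Mo.append(s['moment'])
    F=np.mean(F,0);X=np.mean(X,0);Mo=np.mean(Mo,0); ex=np.array([.9918,.128,0]);ey=np.array([-.128,.9918,0]);O=np.array([516.6,-87.3,83])
    print('t',s['clock'],'Fx',round(F@ex,2),'Fy',round(F@ey,2),'Fz',F[2].round(2),'M',Mo.round(3),'tcp slotframe',((X-O)@ex).round(2),((X-O)@ey).round(2),X[2].round(2),s['finger_gap'])
rd()
E
python3 rd.py
```

```text
t 13.025 Fx 0.14 Fy 0.07 Fz -0.98 M [-0.027 -0.069  0.01 ] tcp slotframe 0.82 -2.79 214.11 23.82160487619693
```

send_rows(plan=[{"travel": [0, 1, 0], "delta_rot": [0, 0, 0], "fingers": 1}, {"travel": [0, 1, 0], "delta_rot": [0, 0, 0], "fingers": 1}, {"travel": [0, 1, 0], "delta_rot": [0, 0, 0], "fingers": 1}, {"travel": [0, 1, 0], "delta_rot": [0, 0, 0], "fingers": 1}, {"travel": [0, 0, 0], "delta_rot": [0, 0, 0], "fingers": 1}])

```text
clock: 13.65
eef_pos: [521.3, -89.5, 213.8]
eef_rot: [-3.14, -0.0, 1.699]
wrist_force: [-5.1, -0.8, -0.3]
finger_gap: 23.4
```

```bash
python3 rd.py
```

```text
t 13.95 Fx -4.6 Fy -0.11 Fz -0.38 M [-0.26   1.451  0.005] tcp slotframe 4.52 -2.77 213.87 23.17116685425815
```

send_rows(plan=[{"travel": [0, 1, 0], "delta_rot": [0, 0, 0], "fingers": 1}, {"travel": [0, 1, 0], "delta_rot": [0, 0, 0], "fingers": 1}, {"travel": [0, 0, 0], "delta_rot": [0, 0, 0], "fingers": 1}])

```text
clock: 14.32
eef_pos: [523.1, -89.2, 213.7]
eef_rot: [-3.14, -0.0, 1.699]
wrist_force: [-8.2, -1.2, 0.1]
finger_gap: 23.3
```

```bash
python3 rd.py
python3 - <<'E'
from shaft import *
s=manip.read_state(); c=snap('wrist','w6.png'); np.savez('w6.npz',**c); shaft(c,s)
v0,u0=150,216
cv2.imwrite('pics/v6.png',cv2.resize(c['color'][v0:v0+90,u0:u0+120,::-1],(800,600),interpolation=cv2.INTER_CUBIC))
E
```

```text
t 14.625 Fx -7.29 Fy -0.24 Fz -0.1 M [-0.353  2.187  0.033] tcp slotframe 6.23 -2.75 213.71 23.68712070417245
193 14 269 285 [ 11.8   0.8 130.3] ; 194 17 269 285 [ 11.1   0.3 129.6] ; 195 17 269 285 [ 10.2   0.3 129.9] ; 196 17 269 285 [  9.3   0.3 130. ] ; 197 17 269 285 [  8.5   0.3 129.9] ; 198 17 269 285 [  4.    0.2 144.3] ; 199 17 269 285 [  3.9   0.2 141.2] ; 200 17 269 285 [  3.3   0.2 140.2] ; 201 17 269 285 [  2.7   0.2 138.9] ; 202 17 269 285 [  1.9   0.2 138.4] ; 203 13 273 285 [  2.9   2.  131.5] ; 204 13 273 285 [  2.4   2.  130.2] ; 205 13 273 285 [  1.8   2.  129.1] ; 206 17 269 285 [ -1.    0.2 136.2] ; 207 16 269 284 [ -1.1  -0.2 133.5] ; 208 16 269 284 [ -1.5  -0.2 131.5] ; 209 16 269 284 [-1.60e+00 -1.00e-01  1.29e+02] ; 210 17 269 285 [ -0.9   0.3 123.3] ; 211 15 269 284 [ -1.   -0.5 120.6] ; 212 16 269 284 [-1.600e+00 -1.000e-01  1.199e+02] ; 213 17 269 285 [ -2.4   0.3 119.7] ; 214 16 269 284 [-2.800e+00 -1.000e-01  1.181e+02] ; 215 16 269 284 [-3.300e+00 -1.000e-01  1.172e+02] ; 216 16 269 284 [-3.900e+00 -1.000e-01  1.163e+02] ; 217 16 269 284 [-4.500e+00 -1.000e-01  1.155e+02] ; 218 16 269 284 [-5.100e+00 -1.000e-01  1.146e+02] ; 219 16 269 284 [-5.600e+00 -1.000e-01  1.137e+02] ; 220 6 273 278 [ 2.7 -0.9 84.7] ; 221 6 273 278 [ 2.8 -0.9 82.3] ; 222 6 273 278 [ 2.8 -0.8 79.8] ; 223 7 273 279 [ 2.5 -0.5 78.6] ; 224 7 273 279 [ 2.4 -0.5 76.6] ;
```

View pics/v6.png

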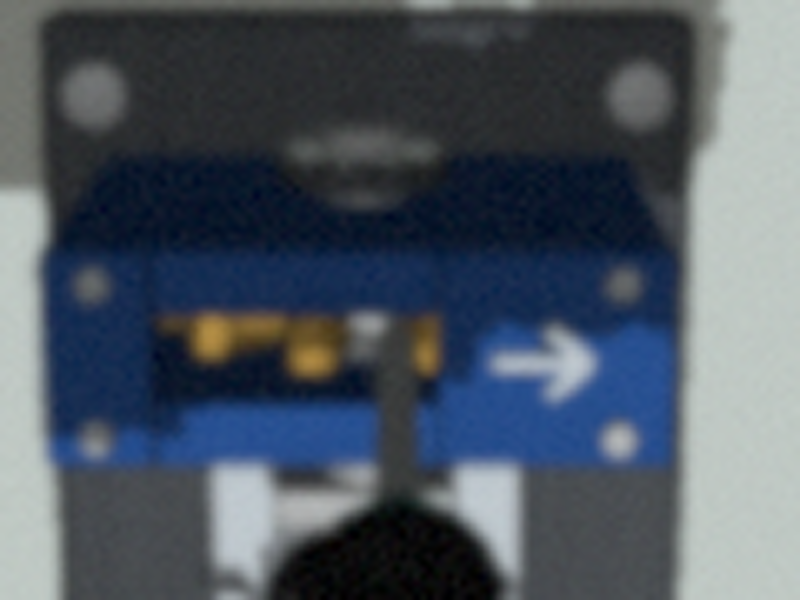

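send_rows(plan=[{"travel": [0, 1, 0], "delta_rot": [0, 0, 0], "fingers": 1}, {"travel": [0, 1, 0], "delta_rot": [0, 0, 0], "fingers": 1}, {"travel": [0, 0, 0], "delta_rot": [0, 0, 0], "fingers": 1}])

```text
clock: 15.05
eef_pos: [525.2, -88.9, 213.8]
eef_rot: [-3.14, -0.0, 1.699]
wrist_force: [-6.7, -1.7, -0.1]
finger_gap: 23.5
```

```bash
python3 rd.py
cat > tl.py <<'E'
from h import *
# teeth tops in slot coords + shaft tilt from depth; camera offset corrected by slot O fit
s=manip.read_state(); c=snap('wrist','tl.png'); P=cloud(c)
O=np.array([516.6,-87.3,83]);ex=np.array([.9918,.128,0]);ey=np.array([-.128,.9918,0])
d=P-O; x=d@ex;y=d@ey;z=d[...,2]
k=(abs(y)<5)&(abs(x)<30)&(z>-30)&(z<-6); C=c['color'].astype(int)
g=k&(C[...,0]>C[...,2]+25)
h=''
for a in np.arange(-27,12,1.5):
    q=g&(x>=a)&(x<a+1.5); h+=f'{a:.1f}:{z[q].max() if q.any() else np.nan:.1f}/{q.sum()} '
print(h)
M=np.linalg.inv(T(s)); Q=P@M[:3,:3].T+M[:3,3]
k=(abs(Q[...,0]-2)<5)&(abs(Q[...,1])<9)&(P[...,2]>86)&(Q[...,2]>62)
for a in range(62,130,8):
    q=k&(Q[...,2]>=a)&(Q[...,2]<a+8); 
    if q.any(): print(a,q.sum(),Q[q].mean(0).round(2),end='; ')
E
python3 tl.py
```

```text
t 15.35 Fx -6.85 Fy 0.12 Fz 0.23 M [-0.273  2.197  0.017] tcp slotframe 8.3 -2.71 213.8 23.609281323505385
-27.0:-28.6/4 -25.5:-29.0/2 -24.0:-29.8/2 -22.5:nan/0 -21.0:-14.2/12 -19.5:-13.9/10 -18.0:-14.1/7 -16.5:-13.7/11 -15.0:-18.7/9 -13.5:-20.5/8 -12.0:-22.3/7 -10.5:-24.0/3 -9.0:-24.6/7 -7.5:-8.1/8 -6.0:-6.7/12 -4.5:-6.2/11 -3.0:-6.8/16 -1.5:-8.0/7 0.0:nan/0 1.5:nan/0 3.0:nan/0 4.5:nan/0 6.0:nan/0 7.5:nan/0 9.0:nan/0 10.5:nan/0 
70 9 [ 2.81 -0.73 76.08]; 78 25 [ 2.66 -0.67 81.95]; 86 20 [ 3.05 -0.91 89.77]; 94 20 [ 3.14 -0.89 97.86]; 102 19 [  3.43  -1.05 105.9 ]; 110 18 [  3.6   -0.84 114.1 ]; 118 16 [  3.75  -1.1  122.14]; 126 6 [  2.87  -0.13 127.25];
```

send_rows(plan=[{"travel": [0, -3.5, 0], "delta_rot": [0, 0, 0], "fingers": 1}, {"travel": [0, 0, -7], "delta_rot": [0, 0, 0], "fingers": 1}, {"travel": [0, 0, -7], "delta_rot": [0, 0, 0], "fingers": 1}, {"travel": [0, -8, 0], "delta_rot": [0, 0, 0], "fingers": 1}, {"travel": [0, -8.3, 0], "delta_rot": [0, 0, 0], "fingers": 1}, {"travel": [0, 0, 0], "delta_rot": [0, 0, 0], "fingers": 1}, {"travel": [0, 0, 0], "delta_rot": [0, 0, 0], "fingers": 1}])

```text
clock: 16.27
eef_pos: [506.0, -91.5, 228.0]
eef_rot: [3.142, -0.0, 1.699]
wrist_force: [-0.1, -0.7, -0.4]
finger_gap: 23.3
```

```bash
python3 rd.py; python3 tl.py
```

```text
t 16.575 Fx 0.16 Fy -0.18 Fz -0.49 M [-0.022 -0.076 -0.021] tcp slotframe -10.93 -2.77 227.96 23.48780494796697
-27.0:-27.9/4 -25.5:-27.8/3 -24.0:-28.7/1 -22.5:nan/0 -21.0:-14.0/12 -19.5:-14.5/6 -18.0:-12.8/12 -16.5:-14.2/11 -15.0:-17.9/5 -13.5:-19.9/8 -12.0:-21.7/8 -10.5:-23.6/4 -9.0:-24.9/5 -7.5:-7.1/15 -6.0:-6.3/8 -4.5:-6.1/15 -3.0:-6.5/15 -1.5:-9.7/1 0.0:nan/0 1.5:nan/0 3.0:nan/0 4.5:-22.5/3 6.0:-18.8/7 7.5:-15.5/9 9.0:-9.9/3 10.5:nan/0 
70 10 [ 2.85 -0.15 76.1 ]; 78 22 [ 2.640e+00 -8.000e-02  8.173e+01]; 86 22 [ 2.87 -0.21 89.89]; 94 20 [ 3.09 -0.14 98.28]; 102 17 [  3.32  -0.12 105.52]; 110 18 [  3.42  -0.23 113.74]; 118 16 [  3.46  -0.13 122.24]; 126 15 [  3.67  -0.27 130.11];
```

send_rows(plan=[{"travel": [0, 0, 3], "delta_rot": [0, 0, 0], "fingers": 1}, {"travel": [0, 0, 2], "delta_rot": [0, 0, 0], "fingers": 1}, {"travel": [0, 0, 1.5], "delta_rot": [0, 0, 0], "fingers": 1}, {"travel": [0, 0, 1.5], "delta_rot": [0, 0, 0], "fingers": 1}, {"travel": [0, 0, 0], "delta_rot": [0, 0, 0], "fingers": 1}])

```text
clock: 17.25
eef_pos: [506.0, -91.5, 220.0]
eef_rot: [-3.141, -0.0, 1.699]
wrist_force: [-0.0, -0.3, -0.5]
finger_gap: 23.5
```

send_rows(plan=[{"travel": [0, 0, 1.5], "delta_rot": [0, 0, 0], "fingers": 1}, {"travel": [0, 0, 1.5], "delta_rot": [0, 0, 0], "fingers": 1}, {"travel": [0, 0, 0], "delta_rot": [0, 0, 0], "fingers": 1}])

```text
clock: 17.62
eef_pos: [506.0, -91.5, 216.9]
eef_rot: [-3.141, -0.0, 1.699]
wrist_force: [-0.5, -0.6, -1.3]
finger_gap: 23.9
```

send_rows(plan=[{"travel": [0, 0, 1.5], "delta_rot": [0, 0, 0], "fingers": 1}, {"travel": [0, 0, 1.5], "delta_rot": [0, 0, 0], "fingers": 1}, {"travel": [0, 0, 0], "delta_rot": [0, 0, 0], "fingers": 1}])

```text
clock: 18.0
eef_pos: [506.0, -91.4, 213.9]
eef_rot: [-3.141, -0.0, 1.699]
wrist_force: [0.5, 0.1, 0.6]
finger_gap: 23.2
```

send_rows(plan=[{"travel": [0, 1.5, 0], "delta_rot": [0, 0, 0], "fingers": 1}, {"travel": [0, 1.5, 0], "delta_rot": [0, 0, 0], "fingers": 1}, {"travel": [0, 1.5, 0], "delta_rot": [0, 0, 0], "fingers": 1}, {"travel": [0, 1.5, 0], "delta_rot": [0, 0, 0], "fingers": 1}, {"travel": [0, 1.5, 0], "delta_rot": [0, 0, 0], "fingers": 1}, {"travel": [0, 1.5, 0], "delta_rot": [0, 0, 0], "fingers": 1}])

```text
clock: 18.75
eef_pos: [514.2, -90.4, 213.7]
eef_rot: [-3.139, -0.0, 1.699]
wrist_force: [-5.7, -1.3, 0.8]
finger_gap: 23.5
```

```bash
python3 -c "
from rd import *"
```

```text
t 19.05 Fx -5.69 Fy 0.24 Fz 0.3 M [-0.277  1.706  0.02 ] tcp slotframe -2.67 -2.74 213.66 23.595292634861025
```

send_rows(plan=[{"travel": [0, 1.5, 0], "delta_rot": [0, 0, 0], "fingers": 1}, {"travel": [0, 1.5, 0], "delta_rot": [0, 0, 0], "fingers": 1}, {"travel": [0, 1.5, 0], "delta_rot": [0, 0, 0], "fingers": 1}, {"travel": [0, 1.5, 0], "delta_rot": [0, 0, 0], "fingers": 1}])

```text
clock: 19.55
eef_pos: [520.0, -89.6, 213.5]
eef_rot: [-3.138, -0.0, 1.699]
wrist_force: [-7.6, -0.3, -0.1]
finger_gap: 23.4
```

```bash
python3 -c "
from rd import *"
```

```text
t 19.85 Fx -6.48 Fy 0.15 Fz 0.02 M [-0.324  1.946  0.037] tcp slotframe 3.14 -2.73 213.48 23.47781243504548
```

send_rows(plan=[{"travel": [0, 1.5, 0], "delta_rot": [0, 0, 0], "fingers": 1}, {"travel": [0, 1.5, 0], "delta_rot": [0, 0, 0], "fingers": 1}, {"travel": [0, 1.3, 0], "delta_rot": [0, 0, 0], "fingers": 1}, {"travel": [0, 1, 0], "delta_rot": [0, 0, 0], "fingers": 1}])

```text
clock: 20.35
eef_pos: [525.1, -88.9, 213.3]
eef_rot: [-3.137, -0.001, 1.699]
wrist_force: [-7.8, -1.4, 1.1]
finger_gap: 23.4
```

```bash
python3 -c "
from rd import *"; python3 tl.py
```

```text
t 20.65 Fx -7.22 Fy 0.4 Fz 0.78 M [-0.282  2.261  0.031] tcp slotframe 8.3 -2.69 213.47 23.437405980512047
-27.0:-28.0/4 -25.5:-28.2/4 -24.0:-29.9/1 -22.5:-16.1/2 -21.0:-15.0/10 -19.5:-14.2/12 -18.0:-14.9/9 -16.5:-14.4/14 -15.0:-19.3/6 -13.5:-19.9/8 -12.0:-22.7/8 -10.5:-23.0/8 -9.0:-25.2/4 -7.5:-7.9/8 -6.0:-7.1/16 -4.5:-6.2/18 -3.0:-6.4/8 -1.5:-7.9/7 0.0:nan/0 1.5:nan/0 3.0:nan/0 4.5:nan/0 6.0:nan/0 7.5:nan/0 9.0:nan/0 10.5:nan/0 
70 10 [ 2.78 -0.56 76.32]; 78 22 [ 2.78 -0.79 81.81]; 86 22 [ 3.   -1.04 89.82]; 94 16 [ 3.14 -0.71 97.54]; 102 19 [  3.3   -0.93 105.34]; 110 20 [  3.43  -1.01 114.03]; 118 15 [  3.69  -1.09 121.95]; 126 4 [  3.72  -0.75 126.77];
```

send_rows(plan=[{"travel": [0, -3.5, 0], "delta_rot": [0, 0, 0], "fingers": 1}, {"travel": [0, 0, -7], "delta_rot": [0, 0, 0], "fingers": 1}, {"travel": [0, 0, -7], "delta_rot": [0, 0, 0], "fingers": 1}, {"travel": [0, -8.4, 0], "delta_rot": [0, 0, 0], "fingers": 1}, {"travel": [0, -8.4, 0], "delta_rot": [0, 0, 0], "fingers": 1}, {"travel": [0, 0, 0], "delta_rot": [0, 0, 0], "fingers": 1}, {"travel": [0, 0, 0], "delta_rot": [0, 0, 0], "fingers": 1}, {"travel": [0, 0, 3], "delta_rot": [0, 0, 0], "fingers": 1}])

```text
clock: 21.7
eef_pos: [506.2, -91.5, 225.0]
eef_rot: [3.141, 0.0, 1.699]
wrist_force: [0.5, -0.1, -1.2]
finger_gap: 23.3
```

```bash
python3 -c "
from rd import *"; python3 tl.py
```

```text
t 22.0 Fx 0.34 Fy 0.05 Fz -0.63 M [-0.026 -0.109 -0.011] tcp slotframe -11.0 -2.74 224.76 23.151340940715677
-27.0:-28.7/3 -25.5:-28.6/2 -24.0:-28.9/3 -22.5:-16.9/4 -21.0:-13.8/12 -19.5:-14.2/6 -18.0:-13.9/12 -16.5:-15.5/10 -15.0:-19.0/4 -13.5:-19.5/8 -12.0:-22.0/6 -10.5:-23.1/3 -9.0:-23.9/6 -7.5:-6.8/15 -6.0:-7.3/8 -4.5:-6.8/15 -3.0:-6.7/15 -1.5:nan/0 0.0:nan/0 1.5:nan/0 3.0:nan/0 4.5:-20.0/5 6.0:-19.4/8 7.5:-14.9/11 9.0:-10.9/6 10.5:nan/0 
70 9 [ 2.720e+00 -3.000e-02  7.633e+01]; 78 26 [ 2.69 -0.34 82.06]; 86 17 [ 3.020e+00 -8.000e-02  9.023e+01]; 94 20 [ 3.   -0.18 97.92]; 102 18 [  3.23  -0.14 105.72]; 110 16 [  3.43  -0.19 112.95]; 118 19 [ 3.4500e+00 -7.0000e-02  1.2173e+02]; 126 16 [  3.81  -0.34 129.9 ];
```

send_rows(plan=[{"travel": [0, 0, 2], "delta_rot": [0, 0, 0], "fingers": 1}, {"travel": [0, 0, 1.5], "delta_rot": [0, 0, 0], "fingers": 1}, {"travel": [0, 0, 1.5], "delta_rot": [0, 0, 0], "fingers": 1}, {"travel": [0, 0, 1.5], "delta_rot": [0, 0, 0], "fingers": 1}, {"travel": [0, 0, 1.5], "delta_rot": [0, 0, 0], "fingers": 1}, {"travel": [0, 0, 0], "delta_rot": [0, 0, 0], "fingers": 1}])

```text
clock: 22.8
eef_pos: [506.0, -91.5, 216.9]
eef_rot: [-3.141, -0.0, 1.699]
wrist_force: [-0.1, 0.1, -0.8]
finger_gap: 23.3
```

send_rows(plan=[{"travel": [0, 0, 1.5], "delta_rot": [0, 0, 0], "fingers": 1}, {"travel": [0, 0, 1.5], "delta_rot": [0, 0, 0], "fingers": 1}, {"travel": [0, 0, 0], "delta_rot": [0, 0, 0], "fingers": 1}])

```text
clock: 23.18
eef_pos: [506.0, -91.5, 213.9]
eef_rot: [-3.141, -0.0, 1.699]
wrist_force: [-0.8, -0.1, -0.5]
finger_gap: 23.4
```

send_rows(plan=[{"travel": [0, 1.5, 0], "delta_rot": [0, 0, 0], "fingers": 1}, {"travel": [0, 1.5, 0], "delta_rot": [0, 0, 0], "fingers": 1}, {"travel": [0, 1.5, 0], "delta_rot": [0, 0, 0], "fingers": 1}, {"travel": [0, 1.5, 0], "delta_rot": [0, 0, 0], "fingers": 1}, {"travel": [0, 1.5, 0], "delta_rot": [0, 0, 0], "fingers": 1}, {"travel": [0, 1.5, 0], "delta_rot": [0, 0, 0], "fingers": 1}])

```text
clock: 23.92
eef_pos: [514.2, -90.4, 213.7]
eef_rot: [-3.139, -0.0, 1.699]
wrist_force: [-7.1, -1.4, 1.0]
finger_gap: 23.5
```

```bash
python3 -c "
from rd import *"
```

```text
t 24.225 Fx -5.68 Fy 0.35 Fz 0.61 M [-0.278  1.73   0.026] tcp slotframe -2.69 -2.73 213.65 23.524173182059112
```

send_rows(plan=[{"travel": [0, 1.5, 0], "delta_rot": [0, 0, 0], "fingers": 1}, {"travel": [0, 1.5, 0], "delta_rot": [0, 0, 0], "fingers": 1}, {"travel": [0, 1.5, 0], "delta_rot": [0, 0, 0], "fingers": 1}, {"travel": [0, 1.5, 0], "delta_rot": [0, 0, 0], "fingers": 1}])

```text
clock: 24.72
eef_pos: [520.0, -89.6, 213.5]
eef_rot: [-3.138, -0.0, 1.699]
wrist_force: [-7.0, -1.7, 0.5]
finger_gap: 23.2
```

```bash
python3 -c "
from rd import *"
```

```text
t 25.025 Fx -6.49 Fy -0.16 Fz -0.11 M [-0.364  1.972 -0.008] tcp slotframe 3.14 -2.72 213.48 23.455020906731974
```

send_rows(plan=[{"travel": [0, 1.5, 0], "delta_rot": [0, 0, 0], "fingers": 1}, {"travel": [0, 1.3, 0], "delta_rot": [0, 0, 0], "fingers": 1}])

```text
clock: 25.28
eef_pos: [522.5, -89.3, 213.3]
eef_rot: [-3.137, -0.001, 1.699]
wrist_force: [-8.4, -0.5, -0.5]
finger_gap: 23.5
```

```bash
python3 -c "
from rd import *"
```

```text
t 25.575 Fx -7.39 Fy 0.36 Fz -0.35 M [-0.324  2.306  0.039] tcp slotframe 5.72 -2.69 213.34 23.737975127386452
```

send_rows(plan=[{"travel": [0, 1.3, 0], "delta_rot": [0, 0, 0], "fingers": 1}, {"travel": [0, 1.2, 0], "delta_rot": [0, 0, 0], "fingers": 1}])

```text
clock: 25.82
eef_pos: [525.0, -88.9, 213.4]
eef_rot: [-3.137, -0.001, 1.699]
wrist_force: [-7.7, -1.0, 0.1]
finger_gap: 23.8
```

```bash
python3 -c "
from rd import *
rd(4)"; python3 tl.py
```

```text
t 26.125 Fx -7.6 Fy 0.03 Fz 0.96 M [-0.291  2.322  0.03 ] tcp slotframe 8.27 -2.68 213.46 23.327191977577844
t 26.325 Fx -7.09 Fy 0.01 Fz 0.5 M [-0.288  2.308  0.   ] tcp slotframe 8.25 -2.7 213.49 23.361802357534522
-27.0:-29.0/4 -25.5:-29.5/2 -24.0:-29.8/1 -22.5:-16.3/5 -21.0:-14.7/7 -19.5:-13.5/12 -18.0:-14.4/12 -16.5:-16.0/10 -15.0:-19.1/5 -13.5:-20.5/7 -12.0:-21.9/8 -10.5:-23.2/8 -9.0:-26.0/4 -7.5:-7.8/8 -6.0:-6.0/17 -4.5:-6.5/18 -3.0:-7.0/8 -1.5:-9.1/7 0.0:nan/0 1.5:nan/0 3.0:nan/0 4.5:nan/0 6.0:nan/0 7.5:nan/0 9.0:nan/0 10.5:nan/0 
70 11 [ 2.86 -1.   76.17]; 78 25 [ 2.63 -0.87 82.35]; 86 22 [ 3.08 -1.11 89.8 ]; 94 16 [ 3.21 -0.75 97.65]; 102 21 [  3.28  -1.08 105.88]; 110 17 [  3.48  -0.86 114.02]; 118 17 [  3.73  -1.02 122.03]; 126 2 [  3.42  -0.13 126.29];
```

send_rows(plan=[{"travel": [0, -3.5, 0], "delta_rot": [0, 0, 0], "fingers": 1}, {"travel": [0, 0, -7], "delta_rot": [0, 0, 0], "fingers": 1}, {"travel": [0, 0, -7], "delta_rot": [0, 0, 0], "fingers": 1}, {"travel": [0, -8.4, 0], "delta_rot": [0, 0, 0], "fingers": 1}, {"travel": [0, -8.4, 0], "delta_rot": [0, 0, 0], "fingers": 1}, {"travel": [0, 0, 0], "delta_rot": [0, 0, 0], "fingers": 1}, {"travel": [0, 0, 0], "delta_rot": [0, 0, 0], "fingers": 1}, {"travel": [0, 0, 3], "delta_rot": [0, 0, 0], "fingers": 1}])

```text
clock: 27.38
eef_pos: [506.2, -91.5, 225.0]
eef_rot: [3.141, 0.0, 1.699]
wrist_force: [-0.2, 0.4, -0.5]
finger_gap: 23.7
```

```bash
python3 -c "
from rd import *"; python3 tl.py; python3 -c "
import cv2; a=cv2.imread('pics/tl.png'); cv2.imwrite('pics/v7.png',cv2.resize(a[150:270,200:360],(800,600),interpolation=cv2.INTER_CUBIC))"
```

```text
t 27.675 Fx 0.03 Fy 0.22 Fz -1.12 M [-0.041 -0.085  0.004] tcp slotframe -11.0 -2.74 224.74 23.663697844969835
-27.0:-28.0/2 -25.5:-29.5/1 -24.0:-29.1/3 -22.5:-16.1/5 -21.0:-14.2/12 -19.5:-14.9/6 -18.0:-14.3/12 -16.5:-15.2/9 -15.0:-19.5/4 -13.5:-20.8/8 -12.0:-21.5/6 -10.5:-25.4/3 -9.0:-24.3/6 -7.5:-7.4/14 -6.0:-7.2/8 -4.5:-6.2/16 -3.0:-7.0/15 -1.5:nan/0 0.0:nan/0 1.5:nan/0 3.0:nan/0 4.5:-22.0/3 6.0:-18.6/9 7.5:-14.9/11 9.0:-10.4/6 10.5:nan/0 
70 11 [ 2.78 -0.31 76.44]; 78 24 [ 2.69 -0.29 82.41]; 86 19 [ 2.99 -0.12 90.15]; 94 19 [ 3.11 -0.16 97.91]; 102 18 [ 3.2700e+00 -1.0000e-01  1.0556e+02]; 110 18 [  3.35  -0.14 113.84]; 118 16 [  3.62  -0.29 121.45]; 126 16 [  3.7   -0.13 129.49];
```

View pics/v7.png

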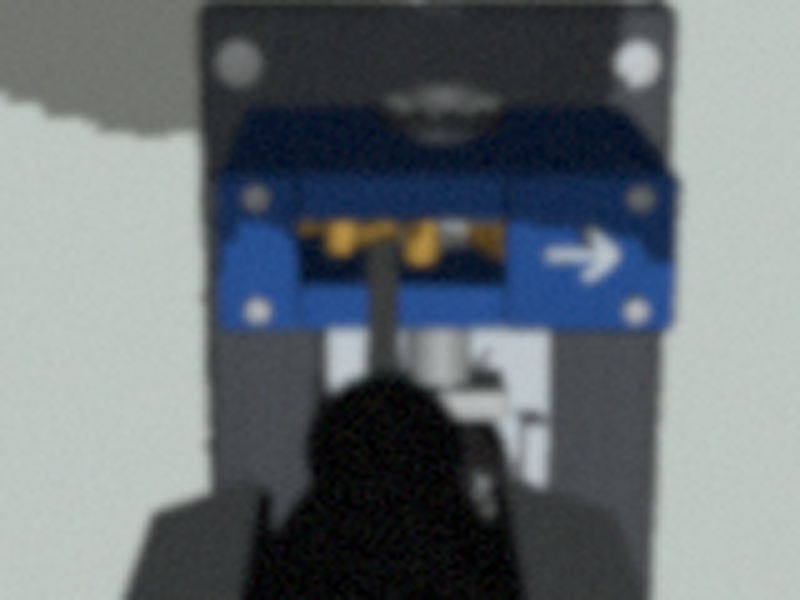

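send_rows(plan=[{"travel": [0, 0, 2], "delta_rot": [0, 0, 0], "fingers": 1}, {"travel": [0, 0, 1.5], "delta_rot": [0, 0, 0], "fingers": 1}, {"travel": [0, 0, 1.5], "delta_rot": [0, 0, 0], "fingers": 1}, {"travel": [0, 0, 1.5], "delta_rot": [0, 0, 0], "fingers": 1}, {"travel": [0, 0, 1.5], "delta_rot": [0, 0, 0], "fingers": 1}, {"travel": [0, 0, 0], "delta_rot": [0, 0, 0], "fingers": 1}])

```text
clock: 28.48
eef_pos: [506.0, -91.4, 216.9]
eef_rot: [-3.141, -0.0, 1.699]
wrist_force: [0.5, 0.0, -0.6]
finger_gap: 23.2
```

send_rows(plan=[{"travel": [0, 0, 1.5], "delta_rot": [0, 0, 0], "fingers": 1}, {"travel": [0, 0, 1.5], "delta_rot": [0, 0, 0], "fingers": 1}, {"travel": [0, 0, 0], "delta_rot": [0, 0, 0], "fingers": 1}])

```text
clock: 28.85
eef_pos: [506.0, -91.4, 213.9]
eef_rot: [-3.141, -0.0, 1.699]
wrist_force: [0.4, 0.7, -0.5]
finger_gap: 23.5
```

send_rows(plan=[{"travel": [0, 1.5, 0], "delta_rot": [0, 0, 0], "fingers": 1}, {"travel": [0, 1.5, 0], "delta_rot": [0, 0, 0], "fingers": 1}, {"travel": [0, 1.5, 0], "delta_rot": [0, 0, 0], "fingers": 1}, {"travel": [0, 1.5, 0], "delta_rot": [0, 0, 0], "fingers": 1}, {"travel": [0, 1.5, 0], "delta_rot": [0, 0, 0], "fingers": 1}, {"travel": [0, 1.5, 0], "delta_rot": [0, 0, 0], "fingers": 1}])

```text
clock: 29.6
eef_pos: [514.0, -90.4, 213.6]
eef_rot: [-3.138, -0.0, 1.699]
wrist_force: [-8.3, -0.7, 1.9]
finger_gap: 23.4
```

```bash
python3 -c "
from rd import *"
```

```text
t 29.9 Fx -6.88 Fy 0.06 Fz 1.2 M [-0.325  2.136  0.015] tcp slotframe -2.92 -2.72 213.56 23.38353129303438
```

send_rows(plan=[{"travel": [0, 1.5, 0], "delta_rot": [0, 0, 0], "fingers": 1}, {"travel": [0, 1.5, 0], "delta_rot": [0, 0, 0], "fingers": 1}])

```text
clock: 30.15
eef_pos: [516.9, -90.0, 213.6]
eef_rot: [-3.138, -0.0, 1.699]
wrist_force: [-8.0, -1.0, 1.7]
finger_gap: 23.6
```

```bash
python3 -c "
from rd import *"
```

```text
t 30.45 Fx -7.42 Fy -0.0 Fz 0.79 M [-0.337  2.344  0.026] tcp slotframe -0.01 -2.73 213.54 23.319072926200246
```

send_rows(plan=[{"travel": [0, 1.5, 0], "delta_rot": [0, 0, 0], "fingers": 1}, {"travel": [0, 1.5, 0], "delta_rot": [0, 0, 0], "fingers": 1}])

```text
clock: 30.7
eef_pos: [519.6, -89.6, 213.3]
eef_rot: [-3.137, -0.001, 1.699]
wrist_force: [-9.5, -1.5, -1.3]
finger_gap: 23.4
```

```bash
python3 -c "
from rd import *"
```

```text
t 31.0 Fx -8.64 Fy -0.05 Fz -0.98 M [-0.417  2.677  0.01 ] tcp slotframe 2.65 -2.67 213.14 23.42800110467368
```

send_rows(plan=[{"travel": [0, 1.5, 0], "delta_rot": [0, 0, 0], "fingers": 1}, {"travel": [0, 1.3, 0], "delta_rot": [0, 0, 0], "fingers": 1}])

```text
clock: 31.25
eef_pos: [521.9, -89.3, 212.9]
eef_rot: [-3.135, -0.001, 1.699]
wrist_force: [-11.0, -1.7, -1.5]
finger_gap: 23.4
```

```bash
python3 -c "
from rd import *"; python3 tl.py
```

```text
t 31.55 Fx -10.39 Fy -0.43 Fz -0.92 M [-0.572  3.318  0.028] tcp slotframe 5.06 -2.67 212.9 23.428889045067596
-27.0:nan/0 -25.5:-19.5/4 -24.0:-18.1/5 -22.5:-17.9/10 -21.0:-18.0/10 -19.5:-19.9/4 -18.0:-21.0/8 -16.5:-22.5/8 -15.0:-24.3/8 -13.5:-11.0/2 -12.0:-8.6/14 -10.5:-7.3/16 -9.0:-7.8/15 -7.5:-9.2/8 -6.0:-11.1/10 -4.5:-19.1/4 -3.0:nan/0 -1.5:nan/0 0.0:nan/0 1.5:nan/0 3.0:-7.0/5 4.5:-7.3/8 6.0:-6.7/18 7.5:-7.6/15 9.0:-9.3/2 10.5:nan/0 
70 10 [ 2.7  -1.4  76.55]; 78 23 [ 2.68 -1.18 82.35]; 86 23 [ 2.94 -1.56 90.17]; 94 16 [ 3.18 -1.74 97.74]; 102 19 [  3.31  -1.58 105.18]; 110 18 [  3.47  -1.85 113.57]; 118 17 [  3.64  -1.98 121.64]; 126 2 [  3.34  -1.38 126.6 ];
```

send_rows(plan=[{"travel": [0, -3, 0], "delta_rot": [0, 0, 0], "fingers": 1}, {"travel": [0, -3, 0], "delta_rot": [0, 0, 0], "fingers": 1}, {"travel": [0, 0, 0], "delta_rot": [0, 0, 0], "fingers": 1}, {"travel": [0, 0, 0], "delta_rot": [0, 0, 0], "fingers": 1}])

```text
clock: 32.1
eef_pos: [518.0, -89.9, 214.2]
eef_rot: [3.141, 0.0, 1.699]
wrist_force: [0.2, 0.2, -0.5]
finger_gap: 23.5
```

```bash
python3 -c "
from rd import *"; python3 tl.py;  python3 -c "
import cv2; a=cv2.imread('pics/tl.png'); cv2.imwrite('pics/v8.png',cv2.resize(a[170:245,220:320],(800,600),interpolation=cv2.INTER_CUBIC))"
```

```text
t 32.4 Fx 0.53 Fy -0.12 Fz -0.44 M [-0.053 -0.063 -0.013] tcp slotframe 0.92 -2.77 214.1 23.17708997936741
-27.0:nan/0 -25.5:-21.0/3 -24.0:-18.3/10 -22.5:-18.0/10 -21.0:-18.4/5 -19.5:-18.9/8 -18.0:-22.2/8 -16.5:-23.6/6 -15.0:-23.7/3 -13.5:-25.5/3 -12.0:-7.4/15 -10.5:-7.2/16 -9.0:-8.9/10 -7.5:-9.1/11 -6.0:-15.9/11 -4.5:-21.0/3 -3.0:nan/0 -1.5:nan/0 0.0:nan/0 1.5:-20.7/2 3.0:-9.9/7 4.5:-7.1/16 6.0:-6.9/16 7.5:-7.5/16 9.0:nan/0 10.5:nan/0 
70 7 [ 2.58 -0.69 76.66]; 78 27 [ 2.74 -0.47 81.86]; 86 21 [ 2.83 -0.51 89.58]; 94 26 [ 2.92 -0.52 97.69]; 102 20 [  3.24  -0.68 105.72]; 110 19 [  3.16  -0.37 113.74]; 118 18 [  3.63  -0.95 121.36]; 126 4 [  3.58  -1.17 127.29];
```

View pics/v8.png

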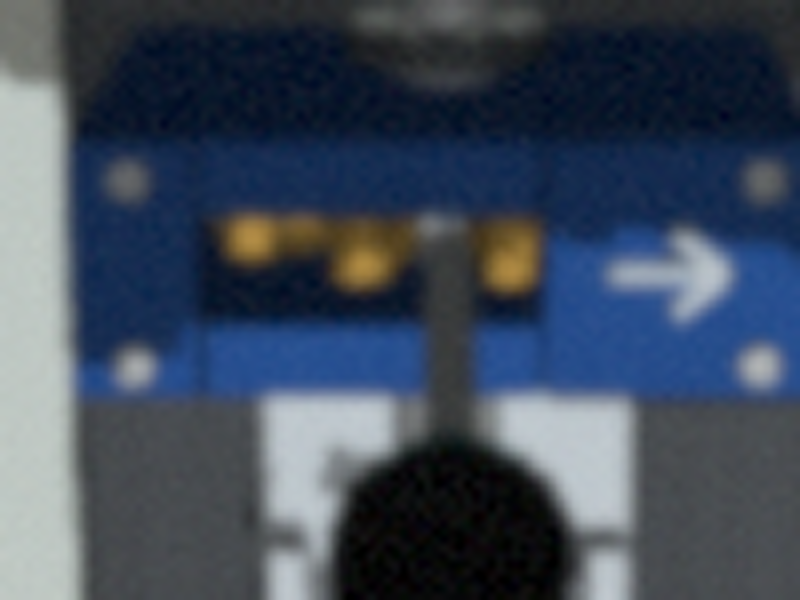

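send_rows(plan=[{"travel": [0, 1.5, 0], "delta_rot": [0, 0, 0], "fingers": 1}, {"travel": [0, 1.5, 0], "delta_rot": [0, 0, 0], "fingers": 1}, {"travel": [0, 1.5, 0], "delta_rot": [0, 0, 0], "fingers": 1}, {"travel": [0, 1.5, 0], "delta_rot": [0, 0, 0], "fingers": 1}, {"travel": [0, 1.4, 0], "delta_rot": [0, 0, 0], "fingers": 1}])

```text
clock: 33.08
eef_pos: [523.5, -89.2, 213.4]
eef_rot: [-3.136, -0.001, 1.699]
wrist_force: [-11.0, -1.8, 2.1]
finger_gap: 23.7
```

```bash
python3 -c "
from rd import *"; python3 tl.py
```

```text
t 33.375 Fx -10.87 Fy -0.41 Fz 2.32 M [-0.563  3.359  0.041] tcp slotframe 6.64 -2.77 213.33 23.359782771135528
-27.0:nan/0 -25.5:nan/0 -24.0:-17.3/5 -22.5:-16.4/11 -21.0:-15.8/11 -19.5:-16.8/7 -18.0:-18.6/8 -16.5:-21.1/8 -15.0:-22.6/8 -13.5:-23.9/7 -12.0:-24.6/1 -10.5:-8.1/16 -9.0:-7.3/16 -7.5:-7.7/8 -6.0:-7.8/16 -4.5:-10.7/10 -3.0:nan/0 -1.5:nan/0 0.0:nan/0 1.5:nan/0 3.0:nan/0 4.5:nan/0 6.0:-7.9/14 7.5:-7.5/16 9.0:-7.1/7 10.5:nan/0 
70 10 [ 2.75 -1.47 76.61]; 78 24 [ 2.73 -1.21 82.1 ]; 86 21 [ 2.89 -1.62 89.76]; 94 19 [ 3.11 -1.66 97.93]; 102 20 [  3.35  -1.76 105.75]; 110 16 [  3.57  -1.62 113.55]; 118 18 [  3.55  -1.85 121.99]; 126 3 [  4.17  -2.2  126.7 ];
```

send_rows(plan=[{"travel": [0, -2, 0], "delta_rot": [0, 0, 0], "fingers": 1}, {"travel": [0, -2.2, 0], "delta_rot": [0, 0, 0], "fingers": 1}, {"travel": [0, 0, 0], "delta_rot": [0, 0, 0], "fingers": 1}, {"travel": [0, 0, -5], "delta_rot": [0, 0, 0], "fingers": 1}, {"travel": [0, 0, -12], "delta_rot": [0, 0, 0], "fingers": 1}, {"travel": [0, 0, -20], "delta_rot": [0, 0, 0], "fingers": 1}, {"travel": [0, 0, -30], "delta_rot": [0, 0, 0], "fingers": 1}, {"travel": [0, 0, 0], "delta_rot": [0, 0, 0], "fingers": 1}, {"travel": [0, 0, 0], "delta_rot": [0, 0, 0], "fingers": 1}])

```text
clock: 34.55
eef_pos: [520.8, -89.5, 280.5]
eef_rot: [-3.141, -0.0, 1.699]
wrist_force: [0.4, 0.2, -0.3]
finger_gap: 23.4
```

```bash
cat > ax.py <<'E'
from h import *
def axis(c,s):
    P=cloud(c); M=np.linalg.inv(T(s)); Q=P@M[:3,:3].T+M[:3,3]
    k=(abs(Q[...,0]-2)<6)&(abs(Q[...,1])<7)&(Q[...,2]>76)&(Q[...,2]<145)
    q=Q[k]; px=np.polyfit(q[:,2],q[:,0],1); py=np.polyfit(q[:,2],q[:,1],1)
    print(k.sum(),'surf x=',px.round(4),'y=',py.round(4),'tip axis',(np.polyval(px,148)-2.3).round(2),np.polyval(py,148).round(2)); return px,py
if __name__=='__main__':
    s=manip.read_state(); c=snap('wrist','w9.png'); np.savez('w9.npz',**c); axis(c,s)
    plan([451,225,282],1.699,8)
E
python3 ax.py
```

```text
165 surf x= [0.0209 0.9526] y= [-0.0085  0.2854] tip axis 1.75 -0.97
8 rows travel [40.1, -3.6, -0.2] rot [-0.01, -0.0, -0.0] | t 34.6 [520.7 -89.5 280.2] [-3.1405e+00 -5.0000e-04  1.6987e+00] [ 0.58 -0.96 -0.45] [-0.01 -0.09  0.01] 23.5
```

send_rows(plan=[{"travel": [40.2, -3.6, 0], "delta_rot": [0, 0, 0], "fingers": 1}, {"travel": [40.2, -3.6, 0], "delta_rot": [0, 0, 0], "fingers": 1}, {"travel": [40.2, -3.6, 0], "delta_rot": [0, 0, 0], "fingers": 1}, {"travel": [40.2, -3.6, 0], "delta_rot": [0, 0, 0], "fingers": 1}, {"travel": [40.2, -3.6, 0], "delta_rot": [0, 0, 0], "fingers": 1}, {"travel": [40.2, -3.6, 0], "delta_rot": [0, 0, 0], "fingers": 1}, {"travel": [40.2, -3.6, 0], "delta_rot": [0, 0, 0], "fingers": 1}, {"travel": [40.2, -3.6, -1], "delta_rot": [-0.45, -1.3, 0], "fingers": 1}, {"travel": [0, 0, 0], "delta_rot": [0, 0, 0], "fingers": 1}, {"travel": [0, 0, 0], "delta_rot": [0, 0, 0], "fingers": 1}, {"travel": [0, 0, 0], "delta_rot": [0, 0, 0], "fingers": 1}])

```text
clock: 35.98
eef_pos: [451.6, 224.9, 281.8]
eef_rot: [3.134, 0.023, 1.697]
wrist_force: [0.3, -0.1, -1.2]
finger_gap: 23.9
```

```bash
cat > st.py <<'E'
from ax import *
from scipy.spatial.transform import Rotation
s=manip.read_state(); c=snap('wrist','w10.png'); px,py=axis(c,s)
A=T(s)
for z in(80,148): print('axis pt',(A@np.r_[np.polyval(px,z)-2.3,np.polyval(py,z),z,1])[:3].round(2))
P=cloud(c); g=(abs(P[...,0]-451)<32)&(abs(P[...,1]-225)<32)
k=g&(abs(P[...,2]-109)<4); print('stand top',k.sum(),cv2.minAreaRect(P[k][:,:2].astype(np.float32)))
k=g&(P[...,2]>92)&(P[...,2]<101); print('cup floor',k.sum(),cv2.minAreaRect(P[k][:,:2].astype(np.float32)))
k=g&(P[...,2]>5)&(P[...,2]<85)&(abs(P[...,0]-451)<9)&(abs(P[...,1]-225)<9); print('hole',k.sum(), P[k].mean(0) if k.any() else '')
print(s['eef_pos'],s['eef_rot'],s['clock'])
print('slot tip px',proj(c,[451.1,225.1,109]),proj(c,(A@np.r_[np.polyval(px,148)-2.3,np.polyval(py,148),148,1])[:3]))
cv2.imwrite('pics/v10.png',cv2.resize(c['color'][150:240,216:336,::-1],(800,600),interpolation=cv2.INTER_CUBIC))
E
python3 st.py
```

```text
166 surf x= [0.021  0.9457] y= [-0.0087  0.3233] tip axis 1.75 -0.97
axis pt [451.96 223.45 201.8 ]
axis pt [451.88 223.32 133.78]
stand top 1581 ((450.9298095703125, 225.15863037109375), (44.37297058105469, 44.00217819213867), 70.29113006591797)
cup floor 418 ((450.5321044921875, 225.53939819335938), (43.836082458496094, 43.17913055419922), 70.47003173828125)
hole 61 [451.43442595 220.08960366  69.59072948]
[451.55905658 224.9092025  281.78650002] [3.13421883 0.02275656 1.69739885] 35.975
slot tip px (np.float64(274.82596607398017), np.float64(190.52605354959502)) (np.float64(275.54485201107667), np.float64(199.44597502033693))
```

View pics/v10.png

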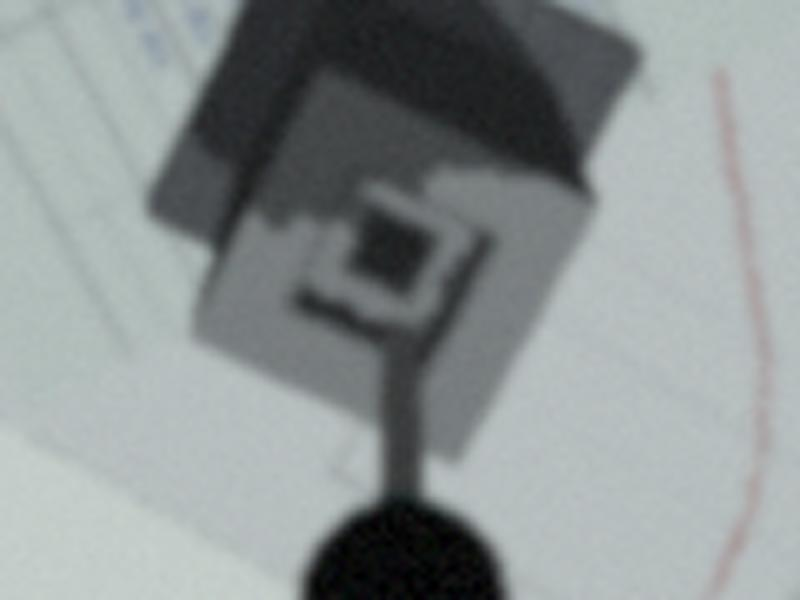

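send_rows(plan=[{"travel": [1.9, -0.7, 0], "delta_rot": [0, 0, 0], "fingers": 1}, {"travel": [0.3, -0.1, 14], "delta_rot": [0, 0, 0], "fingers": 1}, {"travel": [0.2, -0.1, 10], "delta_rot": [0, 0, 0], "fingers": 1}, {"travel": [0.1, 0, 6], "delta_rot": [0, 0, 0], "fingers": 1}, {"travel": [0.1, -0.1, 5], "delta_rot": [0, 0, 0], "fingers": 1}, {"travel": [0.1, 0, 5], "delta_rot": [0, 0, 0], "fingers": 1}, {"travel": [0.1, -0.1, 5], "delta_rot": [0, 0, 0], "fingers": 1}, {"travel": [0, 0, 0], "delta_rot": [0, 0, 0], "fingers": 1}])

```text
clock: 37.02
eef_pos: [450.3, 227.4, 236.7]
eef_rot: [3.134, 0.023, 1.699]
wrist_force: [0.1, 0.2, -0.8]
finger_gap: 23.4
```

```bash
python3 -c "
from rd import *"; python3 st.py
```

```text
t 37.325 Fx -0.31 Fy -0.25 Fz -0.26 M [-0.022 -0.08  -0.009] tcp slotframe -25.35 320.64 237.14 23.55863545523725
268 surf x= [-0.0058  3.4758] y= [ 0.0167 -2.1221] tip axis 0.32 0.35
axis pt [450.43 226.34 157.16]
axis pt [452.35 224.64  89.2 ]
stand top 1927 ((450.8583068847656, 225.14364624023438), (44.592411041259766, 44.23743438720703), 70.48912811279297)
cup floor 500 ((450.9792175292969, 225.3975067138672), (44.110286712646484, 44.20627212524414), 70.3893814086914)
hole 36 [450.58561645 220.74226966  71.46852658]
[450.42121745 227.4445191  237.16158849] [3.13345182 0.02261784 1.69862156] 37.325
slot tip px (np.float64(275.8517585476721), np.float64(206.79451518774204)) (np.float64(277.03848887234415), np.float64(201.00811508039965))
```

send_rows(plan=[{"travel": [-0.6, 0, 0], "delta_rot": [0, 0, 0], "fingers": 1}, {"travel": [0.1, -0.1, 8], "delta_rot": [0, 0, 0], "fingers": 1}, {"travel": [0.2, -0.1, 10], "delta_rot": [0, 0, 0], "fingers": 1}, {"travel": [0.2, -0.1, 10], "delta_rot": [0, 0, 0], "fingers": 1}, {"travel": [0.2, -0.1, 10], "delta_rot": [0, 0, 0], "fingers": 1}, {"travel": [0.2, -0.1, 10], "delta_rot": [0, 0, 0], "fingers": 1}, {"travel": [0.2, -0.1, 8], "delta_rot": [0, 0, 0], "fingers": 1}, {"travel": [0.1, 0, 5], "delta_rot": [0, 0, 0], "fingers": 1}, {"travel": [0, 0, 0], "delta_rot": [0, 0, 0], "fingers": 1}])

```text
clock: 38.5
eef_pos: [450.3, 226.6, 175.7]
eef_rot: [3.134, 0.023, 1.699]
wrist_force: [-0.5, 0.3, -0.3]
finger_gap: 23.4
```

```bash
python3 -c "
from rd import *"
```

```text
t 38.8 Fx 0.21 Fy -0.35 Fz -0.6 M [-0.005 -0.086 -0.01 ] tcp slotframe -25.4 319.87 176.24 23.392240991140703
```

send_rows(plan=[{"travel": [0.1, 0, 5], "delta_rot": [0, 0, 0], "fingers": 1}, {"travel": [0.1, 0, 5], "delta_rot": [0, 0, 0], "fingers": 1}, {"travel": [0.1, -0.1, 3], "delta_rot": [0, 0, 0], "fingers": 1}, {"travel": [0, 0, 2], "delta_rot": [0, 0, 0], "fingers": 1}, {"travel": [0, 0, 0], "delta_rot": [0, 0, 0], "fingers": 1}])

```text
clock: 39.42
eef_pos: [450.4, 226.6, 160.9]
eef_rot: [3.134, 0.023, 1.699]
wrist_force: [-0.6, -0.2, -1.6]
finger_gap: 23.7
```

send_rows(plan=[{"travel": [0, 0, 1.5], "delta_rot": [0, 0, 0], "fingers": 1}, {"travel": [0, 0, 1.5], "delta_rot": [0, 0, 0], "fingers": 1}, {"travel": [0, 0, 0], "delta_rot": [0, 0, 0], "fingers": 1}])

```text
clock: 39.8
eef_pos: [450.4, 226.5, 157.9]
eef_rot: [3.134, 0.023, 1.699]
wrist_force: [-0.6, -0.2, 0.8]
finger_gap: 23.4
```

```bash
python3 -c "
from rd import *"
```

```text
t 40.1 Fx 0.46 Fy 0.17 Fz -0.74 M [-0.038 -0.101  0.015] tcp slotframe -25.47 319.73 158.02 23.50051687058644
```

Lower in small steps until the force shows seating.

send_rows(plan=[{"travel": [0, 0, 1], "delta_rot": [0, 0, 0], "fingers": 1}, {"travel": [0, 0, 0.8], "delta_rot": [0, 0, 0], "fingers": 1}, {"travel": [0, 0, 0], "delta_rot": [0, 0, 0], "fingers": 1}])

```text
clock: 40.48
eef_pos: [450.4, 226.5, 156.1]
eef_rot: [3.134, 0.023, 1.699]
wrist_force: [-0.3, 0.7, -1.7]
finger_gap: 23.7
```

```bash
python3 -c "
from rd import *"
```

```text
t 40.775 Fx 0.07 Fy 0.1 Fz -0.11 M [-0.017 -0.07  -0.011] tcp slotframe -25.47 319.68 156.2 23.251433502429165
```

send_rows(plan=[{"travel": [0, 0, 0.7], "delta_rot": [0, 0, 0], "fingers": 1}, {"travel": [0, 0, 0.7], "delta_rot": [0, 0, 0], "fingers": 1}, {"travel": [0, 0, 0], "delta_rot": [0, 0, 0], "fingers": 1}])

```text
clock: 41.15
eef_pos: [450.7, 226.5, 155.5]
eef_rot: [3.133, 0.022, 1.699]
wrist_force: [-1.2, -0.3, 7.3]
finger_gap: 23.3
```

```bash
python3 -c "
from rd import *"
```

```text
t 41.45 Fx -1.36 Fy -0.42 Fz 7.45 M [-0.214  0.398  0.012] tcp slotframe -25.24 319.73 155.45 23.40053422737799
```

send_rows(plan=[{"travel": [0, 0, -0.5], "delta_rot": [0, 0, 0], "fingers": 1}, {"travel": [0, 0, 0], "delta_rot": [0, 0, 0], "fingers": 0.4}, {"travel": [0, 0, 0], "delta_rot": [0, 0, 0], "fingers": 0.2}, {"travel": [0, 0, 0], "delta_rot": [0, 0, 0], "fingers": -0.3}, {"travel": [0, 0, 0], "delta_rot": [0, 0, 0], "fingers": -0.6}, {"travel": [0, 0, 0], "delta_rot": [0, 0, 0], "fingers": -0.6}, {"travel": [0, 0, 0], "delta_rot": [0, 0, 0], "fingers": -0.6}])

```text
clock: 42.32
eef_pos: [450.4, 226.5, 155.3]
eef_rot: [3.134, 0.023, 1.699]
wrist_force: [-0.0, 0.4, -0.7]
finger_gap: 73.6
```

send_rows(plan=[{"travel": [0, 0, -10], "delta_rot": [0, 0, 0], "fingers": -0.6}, {"travel": [0, 0, -20], "delta_rot": [0, 0, 0], "fingers": -0.6}, {"travel": [0, 0, -30], "delta_rot": [0, 0, 0], "fingers": -0.6}, {"travel": [0, 0, -40], "delta_rot": [0, 0, 0], "fingers": -0.6}, {"travel": [0, 0, -40], "delta_rot": [0, 0, 0], "fingers": -0.6}, {"travel": [-30, 0, -20], "delta_rot": [0, 0, 0], "fingers": -0.6}, {"travel": [0, 0, 0], "delta_rot": [0, 0, 0], "fingers": -0.6}, {"travel": [0, 0, 0], "delta_rot": [0, 0, 0], "fingers": -0.6}])

```text
clock: 43.32
eef_pos: [452.3, 200.4, 315.5]
eef_rot: [3.134, 0.023, 1.698]
wrist_force: [-0.3, 0.5, 0.5]
finger_gap: 75.2
```

Run:
```python
from h import *
c=snap('wrist','w11.png'); P=cloud(c)
for z in range(110,200,10):
    k=(abs(P[...,0]-451)<18)&(abs(P[...,1]-225)<18)&(abs(P[...,2]-z)<5)
    if k.sum()>3: q=P[k]; print(z,k.sum(),q.min(0).round(1),q.max(0).round(1))
t=snap('top','top2.png'); sc=snap('scene','scene2.png')
a=cv2.resize(c['color'][60:300,160:400,::-1],(400,400)); 
u,v=map(int,proj(sc,[516,-120,60])); b=cv2.resize(sc['color'][v-50:v+50,u-50:u+50,::-1],(400,400),interpolation=cv2.INTER_CUBIC)
cv2.imwrite('pics/v11.png',np.hstack([a,b])); print(manip.read_state()['clock'])
```

```text
110 571 [433.  207.4 105.2] [469. 243. 115.]
140 20 [438.3 227.1 140.4] [461.3 236.5 145. ]
150 42 [438.5 228.1 145. ] [460.9 236.5 155. ]
160 47 [438.  226.2 155.1] [461.6 236.4 164.5]
170 70 [437.6 219.8 165. ] [462.1 236.4 174.9]
180 114 [437.8 222.1 175. ] [462.5 235.9 185. ]
190 631 [438.9 211.7 185. ] [461.6 234.5 194.7]
43.475
```

View pics/v11.png

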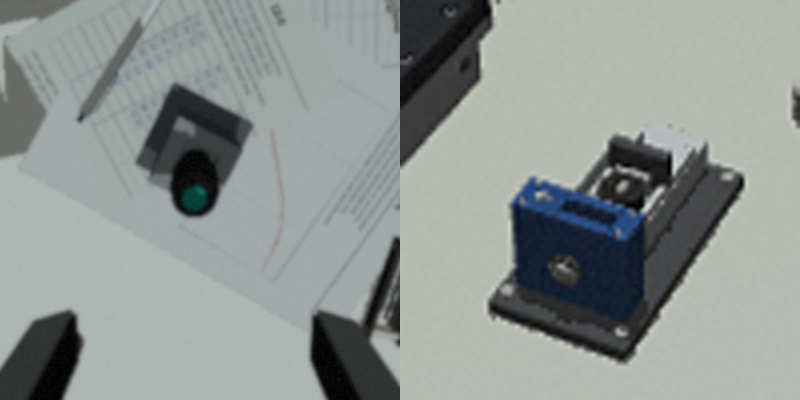

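The screwdriver is back upright in its stand, with its top at z≈194 as at the start. The specimen sits against the backstop and the gripper is clear.

```bash
python3 -c "
from cell import manip
print(manip.sign_off())"
```

```text
the job is handed in; nothing more can be done
None
```

The specimen should be clamped at about 15 N, which I estimated rather than measured. The screwdriver is back upright in its stand, and I handed the job in at about 43.5 s of the 72 s.

- **Pushing:** I pushed the star wheel through the slot in one short stroke, then three longer ones, about 3.5 teeth in all. While it turned freely the push took about 5.7–7.2 N. It then stiffened clearly, and I stopped at 10.9 N, well under the 25 N limit.
- **Clamp force:** The rise over the free push, about 4 N, means roughly 3 mm of squeeze, so about 15 N. The tooth positions in the camera images give a slightly lower figure, about 13–15 N. Both are inside the 8–25 N range.
- **Screwdriver:** I felt it seat at about 7 N of downward force before letting go. The depth data then showed it upright, at the same height as before.
- **Disagreement:** Under load the screwdriver tilted in the grip, so the tip position from the arm and the tooth position from the camera differed by 1–2 mm. I relied on the force readings instead.
- **Not checked:** I saw no sign of touching the vial, tin or hex keys, but I did not re-measure their positions at the end.

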